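Scrub the tumblers in the washing-up slide

ROBOT

A 6-joint arm with a two-finger parallel gripper is mounted at the origin on the work surface. World frame = base frame: x ahead of the robot, y to its left, z up, the work surface at z = 0. Lengths are in mm, angles in rad, forces in N, time in s.
With the tool pointing down it reaches from about 350 to 925 mm from the base axis. Payload 6.4 kg.
Tool frame: the origin (TCP) lies at the very end of the fingers, on their centre line; the grasp point (between the pads) lies 19 mm behind it; y points along the fingers, x is the direction in which the jaws open and shut, and the axes are right-handed (so a half turn about y gives the same grasp; the last joint's range is limited). The gripper opens to 85 mm and grips with 20 to 120 N. Pads are 22 mm wide; open, the fingers measure 114 mm over their backs; the gripper's body (76 mm by 85 mm) begins 54 mm behind the grasp point. The pads swing forward as they close: fully open they stand 13 mm farther back than shut.
Start: joints at [1.118, 0.245, 1.558, -0, 1.339, -0.174], TCP at [178.878, 624.913, 202.59] pointing down, gripper open.
Joint ranges: [-3.13, 3.13], [-1.02, 2.26], [0.13, 2.54], [-0.95, 4.09], [0.21, 2.88], [-2.74, 2.74]. Speed limits (rad/s): [2.57, 2.57, 3.14, 3.14, 3.14, 3.14].

INTERFACE

Orientations are given as a unit quaternion [x, y, z, w].
In Python, from bench import r, cams, ticket, status gives the robot as it stands. Calls block until the motion is done:
- r.move_pose(position, orientation): joint-space move of the TCP to a pose.
- r.move_straight(position, rot=None, speed=150): straight line of the TCP; rot=None keeps the orientation; speed is the mean speed in mm/s.
- r.move_j(angles): joint-space move.
- r.set_gripper(opening, force=None): opening from 0.0 (shut) to 1.0 (fully open); force is the grip in N (None keeps the last); returns when the fingers have stopped.
- r.pause(seconds).
- r.solve_ik(position, orientation): joint angles nearest the present ones, or None.
- cams.grab_frame(name): name is "scene" or "top" or "wrist"; returns (picture, depth): 480x640x3 uint8, blue, green, red; 480x640 float32, mm along the optical axis (not along the pixel's ray), 0 where there is no reading.
- cams.camera_params(name): a dict with "mtx" (3x3 intrinsics, pixels), "cam_to_world" (4x4, takes a point from camera to world coordinates); the wrist camera has in their place "mount" (4x4, takes a point from camera to tool coordinates, whose origin is the TCP and whose axes are the tool frame's). Camera axes: x right, y down, z forward; pixel columns grow to the right and rows downward; lengths in mm; the calibration is good to about 2 mm. A picture is of the moment at which its call begins: read the wrist's pose just before it. camera_params takes no time and is no camera call.
A pose or a line that the arm cannot do raises r.PlanningError and nothing moves.
- ticket.hand_in(): hands the job in, once; it reports no verdict.
Trained networks look in the newest picture that a camera, given by its name, has taken for a name from the list of things; names that differ only in an ending like _2 or _b are one class to them, and where a whole thing is asked for, a point or a joint stands for the part that bears it (a point fixed in the world has none). Each returns a list of dicts, best first, with "score" (0 to 1); they miss things now and then, are a little off and sometimes report something else, mostly with a low value. They report only what shows in the picture. A call takes as long as a camera call. They do not tell look-alikes from the thing itself.
- cams.boxes_of(camera, thing): "extent" ([centre column, centre row, width, height] in pixels, round what is visible of it).
- cams.silhouettes(camera, thing): "region" (480x640 bool, what is visible of it) and "extent" ([centre column, centre row, width, height] in pixels, round what is visible of it).
Readings, each from a call of its own:
- status.get_t(): time.
- status.get_q(): joint angles.
- status.get_joint_vel(): joint speeds.
- status.get_joint_torque(): joint torques, N m.
- status.get_eef_pos(): TCP position.
- status.get_ee_rot(): TCP orientation.
- status.get_ft_force(): force on the tool from outside, world axes, zero at the start.
- status.get_torque(): the same for the moment, N m.
- status.get_grip_width(): opening from 0.0 (shut) to 1.0 (fully open).
Only numpy, scipy, OpenCV 4.12 (cv2) and the standard library are available. Lean on these libraries where they do the work, as an engineer would, in place of code of your own. Each camera call takes 0.05 s, during which the arm holds its last target.

TASK

Unlock the lever of the washing-up slide, slide the caddy carriage until its pointer is at the wash mark, and lock the lever fully again; then stand every tumbler from the counter upright in a bay of the carriage. With the bottle brush scrub the inside of each tumbler there, the tallest first and the shortest last: down to the floor, well up, and down to the floor again. Finally stand the brush back in its stand, leaving the tumblers in the carriage still locked at the mark, and leave the bowl and the pepper mill alone.

Things in the scene. Friction and masses are not known exactly. Their poses are not given: they have to be found in the camera images.
- carriage (a joint): position of the white caddy carriage along the rails of the steel washing-up slide, m, growing towards the slide's +y end; starts at 0 to 0.05, end stops at -0.010 and 0.165. At 0.130 the carriage's black pointer stands at the black line on the white scale block: the wash mark. Unlatched it slides with about 2 N and stays where it is left
- wash_mark (a point): the black line across the white scale block on the robot side of the slide, 16 mm above the counter; its y axis is the rails' direction in which carriage grows. The block is 70 mm long with the line at its middle
- pointer (a point): tip of the black pointer on the robot side of the carriage, at the middle of its three bays; it comes level with wash_mark along the rails (7 mm apart across them, 6.5 mm higher) when the carriage is at the mark
- tab_top (a point): top centre of the upright white push tab at the carriage's -y end: 30 mm across the rails, 14 mm along them, standing 48 mm above the carriage floor, to be pinched from above to push or pull the carriage along; 42 mm from its face to the bays; top 76 mm above the counter; axes as wash_mark
- lever (a joint): angle of the steel locking lever at the carriage's +y end, rad, on a vertical pivot. At 0 the arm points along +y, away from the bays: locked, its tooth stands between fixed stops. At 1.4 (stop) it points nearly to the robot (-x): free; above 0.4 the tooth is clear. It closes fully only with the carriage below 0.06 or within 4 mm of the mark. Stays where left; 2 to 4 N at the knob
- lever_pivot (a point): the lever's pivot axis at the height of the underside of the arm, 39 mm above the counter; axes as wash_mark. With a the joint value the knob stands at x = -0.060 sin a, y = 0.060 cos a from it
- lever_knob (a point): top centre of the black upright knob at the lever's end: cylinder 16 mm across, its top 79 mm above the counter, free height above the arm 30 mm, 60 mm from the pivot
- bay0 (a point): floor centre of the bay of the carriage nearest the push tab. The three bays stand in a row along the rails, 85 mm apart, open at the top, each 79 mm along the rails by 80 mm across inside; the walls are 20 mm above the bay floor and 6 mm thick; bay floor 28 mm above the counter; axes as wash_mark
- bay1 (a point): floor centre of the middle bay, as bay0
- bay2 (a point): floor centre of the bay nearest the lever, as bay0
- tumbler_tall: plain steel tumbler, open at the top, 104 mm tall, outside diameter 58 mm at the foot and 60 mm at the rim, wall 3 mm, floor 6 mm thick (so the inner floor is 6 mm above the origin, inner radius 26 mm or more). Told from the other tumblers by height only. Starts upright on the counter between robot and slide; may be absent. Origin: centre of the underside, z up along its axis. About 220 g.
- tumbler_mid: plain steel tumbler, open at the top, 84 mm tall, outside diameter 58 mm at the foot and 60 mm at the rim, wall 3 mm, floor 6 mm thick (so the inner floor is 6 mm above the origin, inner radius 26 mm or more). Told from the other tumblers by height only. Starts upright on the counter between robot and slide; may be absent. Origin: centre of the underside, z up along its axis. About 190 g.
- tumbler_short: plain steel tumbler, open at the top, 64 mm tall, outside diameter 58 mm at the foot and 60 mm at the rim, wall 3 mm, floor 6 mm thick (so the inner floor is 6 mm above the origin, inner radius 26 mm or more). Told from the other tumblers by height only. Starts upright on the counter between robot and slide; may be absent. Origin: centre of the underside, z up along its axis. About 160 g.
- brush: bottle brush standing handle up in its stand, 190 mm long: white head from 0 to 75 mm (stiff core 34 mm across, bristles to 45 mm that do not resist), steel stem 8 mm across to 120 mm, round wooden handle 18 mm across to 180 mm, end knob 24 mm across to 190 mm. Origin: centre of the head's flat lower end; z up along the handle. 70 to 120 g
- stand: white ceramic brush stand fixed to the counter, a round cup 60 mm tall with inner radius 24 mm, inner floor 6 mm above the counter, with a foot disc 80 mm across. Origin: centre of its underside on the counter. It and the bowl may change sides
- bowl: blue bowl, 110 mm across and 60 mm tall, stands on the other side; to be left alone
- mill: dark wooden pepper mill, 145 mm tall, 48 mm across, beyond the slide; to be left alone
Things that resemble listed ones, but are neither listed nor needed, are in the scene too. Of the things shaped like the brush, the white one is meant.

How it is judged (in metres and radians):
On the way, in this order (a step that is already met when the one before it is completed fails the run):
1. the carriage has been slid to the wash mark and locked there (value of joint carriage between 0.124 and 0.136 m and value of joint lever below 0.12 rad), for 0.2 s.
2. the brush's lower end touches down on the inner floor of the tall tumbler, standing in a bay of the carriage at the mark (x of brush in the frame of tumbler_tall between -0.016 and 0.016 m and y of brush in the frame of tumbler_tall between -0.016 and 0.016 m and z of brush in the frame of tumbler_tall between 0 and 0.014 m and angle between tumbler_tall's own z axis and vertical below 0.15 rad and x of tumbler_tall in the frame of bay1 between -0.025 and 0.025 m and y of tumbler_tall in the frame of bay1 between -0.115 and 0.115 m and z of tumbler_tall in the frame of bay1 between -0.005 and 0.008 m and y of tumbler_tall in the frame of wash_mark between -0.12 and 0.12 m), for 0.05 s.
3. the brush is drawn up at least 30 mm, in the tall tumbler, standing in a bay of the carriage at the mark (x of brush in the frame of tumbler_tall between -0.016 and 0.016 m and y of brush in the frame of tumbler_tall between -0.016 and 0.016 m and z of brush in the frame of tumbler_tall between 0.036 and 0.124 m and angle between tumbler_tall's own z axis and vertical below 0.15 rad and x of tumbler_tall in the frame of bay1 between -0.025 and 0.025 m and y of tumbler_tall in the frame of bay1 between -0.115 and 0.115 m and z of tumbler_tall in the frame of bay1 between -0.005 and 0.008 m and y of tumbler_tall in the frame of wash_mark between -0.12 and 0.12 m), for 0.05 s.
4. the brush is down on the inner floor again of the tall tumbler, standing in a bay of the carriage at the mark (all of step 2), for 0.05 s.
5. the brush's lower end touches down on the inner floor of the middle-sized tumbler, standing in a bay of the carriage at the mark (x of brush in the frame of tumbler_mid between -0.016 and 0.016 m and y of brush in the frame of tumbler_mid between -0.016 and 0.016 m and z of brush in the frame of tumbler_mid between 0 and 0.014 m and angle between tumbler_mid's own z axis and vertical below 0.15 rad and x of tumbler_mid in the frame of bay1 between -0.025 and 0.025 m and y of tumbler_mid in the frame of bay1 between -0.115 and 0.115 m and z of tumbler_mid in the frame of bay1 between -0.005 and 0.008 m and y of tumbler_mid in the frame of wash_mark between -0.12 and 0.12 m), for 0.05 s.
6. the brush is drawn up at least 30 mm, in the middle-sized tumbler, standing in a bay of the carriage at the mark (x of brush in the frame of tumbler_mid between -0.016 and 0.016 m and y of brush in the frame of tumbler_mid between -0.016 and 0.016 m and z of brush in the frame of tumbler_mid between 0.036 and 0.104 m and angle between tumbler_mid's own z axis and vertical below 0.15 rad and x of tumbler_mid in the frame of bay1 between -0.025 and 0.025 m and y of tumbler_mid in the frame of bay1 between -0.115 and 0.115 m and z of tumbler_mid in the frame of bay1 between -0.005 and 0.008 m and y of tumbler_mid in the frame of wash_mark between -0.12 and 0.12 m), for 0.05 s.
7. the brush is down on the inner floor again of the middle-sized tumbler, standing in a bay of the carriage at the mark (all of step 5), for 0.05 s.
8. the brush's lower end touches down on the inner floor of the short tumbler, standing in a bay of the carriage at the mark (x of brush in the frame of tumbler_short between -0.016 and 0.016 m and y of brush in the frame of tumbler_short between -0.016 and 0.016 m and z of brush in the frame of tumbler_short between 0 and 0.014 m and angle between tumbler_short's own z axis and vertical below 0.15 rad and x of tumbler_short in the frame of bay1 between -0.025 and 0.025 m and y of tumbler_short in the frame of bay1 between -0.115 and 0.115 m and z of tumbler_short in the frame of bay1 between -0.005 and 0.008 m and y of tumbler_short in the frame of wash_mark between -0.12 and 0.12 m), for 0.05 s.
9. the brush is drawn up at least 30 mm, in the short tumbler, standing in a bay of the carriage at the mark (x of brush in the frame of tumbler_short between -0.016 and 0.016 m and y of brush in the frame of tumbler_short between -0.016 and 0.016 m and z of brush in the frame of tumbler_short between 0.036 and 0.084 m and angle between tumbler_short's own z axis and vertical below 0.15 rad and x of tumbler_short in the frame of bay1 between -0.025 and 0.025 m and y of tumbler_short in the frame of bay1 between -0.115 and 0.115 m and z of tumbler_short in the frame of bay1 between -0.005 and 0.008 m and y of tumbler_short in the frame of wash_mark between -0.12 and 0.12 m), for 0.05 s.
10. the brush is down on the inner floor again of the short tumbler, standing in a bay of the carriage at the mark (all of step 8), for 0.05 s.
At the end, for the whole second after the job is handed in: The carriage is within 6 mm of the wash mark with the lever within 0.12 rad of locked; every tumbler present stands upright (within 0.15 rad), at rest, on the floor of a bay; the brush stands at rest in its stand with its lower end on the inner floor (within 6 mm) (all of step 1 and angle between each of tumbler_tall, tumbler_mid, tumbler_short's own z axis and vertical below 0.15 rad and x of tumbler_tall in the frame of bay1 between -0.025 and 0.025 m and y of tumbler_tall in the frame of bay1 between -0.115 and 0.115 m and z of tumbler_tall in the frame of bay1 between -0.005 and 0.008 m and linear speed of each of tumbler_tall, tumbler_mid, tumbler_short, brush below 0.03 m/s and x of tumbler_mid in the frame of bay1 between -0.025 and 0.025 m and y of tumbler_mid in the frame of bay1 between -0.115 and 0.115 m and z of tumbler_mid in the frame of bay1 between -0.005 and 0.008 m and x of tumbler_short in the frame of bay1 between -0.025 and 0.025 m and y of tumbler_short in the frame of bay1 between -0.115 and 0.115 m and z of tumbler_short in the frame of bay1 between -0.005 and 0.008 m and z of brush in the frame of stand between 0 and 0.012 m and horizontal distance between brush and stand below 0.014 m and angle between brush's own z axis and vertical below 0.35 rad); the robot touches nothing.
It fails at once if the lever was unlocked while the brush was out of its stand (value of joint lever above 0.3 rad and distance between brush and stand above 0.08 m).
It fails at once if the bowl was moved more than 30 mm (distance of bowl from where it was at the start of the episode above 0.03 m).
It fails at once if the pepper mill was moved more than 30 mm (distance of mill from where it was at the start of the episode above 0.03 m).
Of tumbler_tall, tumbler_mid, tumbler_short only 2 to 3 are there at a start; the rules pass over those that are not, and their reading is None.
At some moment in a run one of tumbler_tall, tumbler_mid, tumbler_short may be knocked a few centimetres aside while the robot is not near it.
Once in a run the grip may slacken for a moment while it holds something.
It also fails if it takes over 210 s, if anything falls off the work surface, if the arm or the gripper's body presses on something with over 40 N, if the wrist force passes 120 N, or if a joint passes its speed limit or range.

## Working session

There is one attempt and no reset: what is moved stays moved. The work goes in short steps, each a Python script; the robot and the scene stay as the last script left them, time stands still between calls to the robot, and variables do not carry over. Pictures are saved under pics/ and viewed, and the job is handed in when it is done.

```bash
mkdir -p pics; ls; python3 - <<'E'
from bench import r,cams,ticket,status
import cv2
for n in ["scene","top","wrist"]:
    p,d=cams.grab_frame(n); cv2.imwrite(f"pics/a_{n}.png",p)
    c=cams.camera_params(n); print(n,{k:(v.tolist() if hasattr(v,'tolist') else v) for k,v in c.items()})
print(status.get_t(),status.get_ee_rot(),status.get_eef_pos())
E
```

```text
pics
scene {'mtx': [[594.2695045177046, 0.0, 320.45269893613676], [0.0, 594.2695045177046, 236.40337160990063], [0.0, 0.0, 1.0]], 'cam_to_world': [[0.1685710630185267, 0.573926630936746, -0.8013688408057801, 1491.7829337336143], [0.9856261239363009, -0.1073651408366724, 0.13043722761322746, -210.99467947388501], [-0.011177679862444336, -0.8118380065226791, -0.5837757365959766, 762.0767995593922], [0.0, 0.0, 0.0, 1.0]]}
top {'mtx': [[463.54356324804695, 0.0, 318.1729719720494], [0.0, 463.54356324804695, 242.18879295376857], [0.0, 0.0, 1.0]], 'cam_to_world': [[0.0040285989670999, -0.9905018256674378, 0.13744054620029306, 426.5531629597383], [-0.9999334706479187, -0.002504577328820267, 0.011259723371906574, -39.713688693627304], [-0.010808546080309853, -0.1374767632797505, -0.9904460181603807, 1011.6847598544621], [0.0, 0.0, 0.0, 1.0]]}
wrist {'mtx': [[335.5084921105347, 0.0, 317.81202181202195], [0.0, 335.5084921105347, 239.98063891504808], [0.0, 0.0, 1.0]], 'mount': [[0.999999998984932, 4.2346331779352084e-05, 1.5392354508677972e-05, -0.1486283994440729], [-1.0088803197197983e-06, -0.32048959721055964, 0.9472520351410156, -172.05057170508368], [4.5045738455489743e-05, -0.9472520341950194, -0.32048959684251843, 83.37237924947554], [0.0, 0.0, 0.0, 1.0]]}
0.15 [ 0.56485808  0.42521424 -0.42615668 -0.5643746 ] [178.6525736  624.48357548 201.73437286]
```

View pics/a_scene.png

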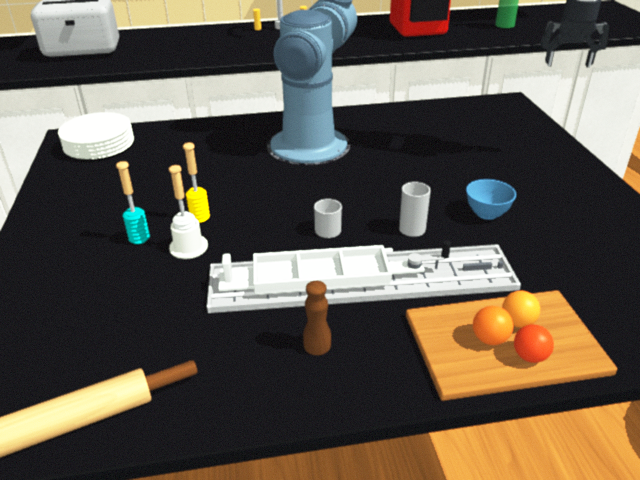

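View pics/a_top.png

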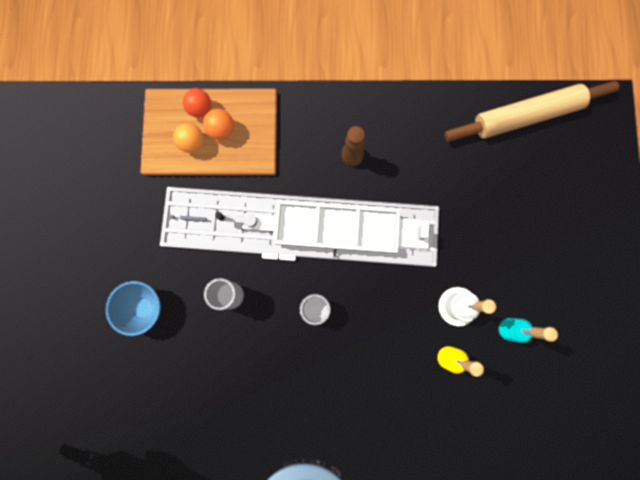

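View pics/a_wrist.png

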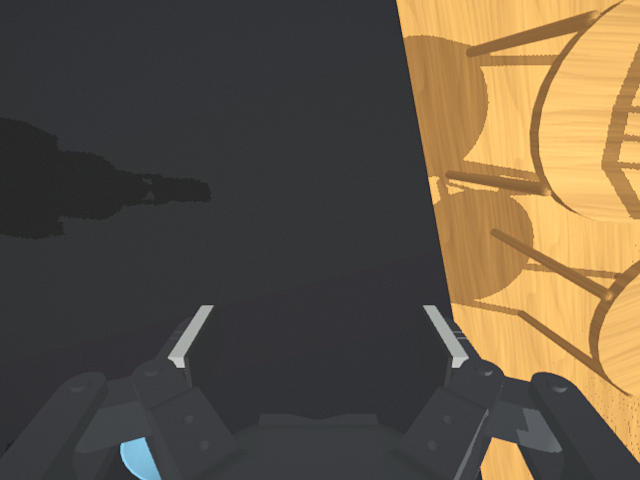

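The top view shows the slide with its lever at the left (220,215) and its tab at the right (424,234). Two tumblers are at (222,294) and (315,309). The white stand and brush are at (460,306), the bowl at (133,308) and the mill at (353,150). Next I'll measure these from depth.

```bash
cat > h.py <<'E'
from bench import r,cams,ticket,status
import numpy as np, cv2
from scipy.spatial.transform import Rotation as R
def cloud(n,grab=True,save=None):
    if n=="wrist":
        p0=np.array(status.get_eef_pos());q0=R.from_quat(status.get_ee_rot()).as_matrix()
    p,d=cams.grab_frame(n)
    if save: cv2.imwrite(save,p)
    c=cams.camera_params(n);K=np.array(c["mtx"])
    v,u=np.mgrid[0:480,0:640]
    X=np.stack([(u-K[0,2])/K[0,0]*d,(v-K[1,2])/K[1,1]*d,d,np.ones_like(d)],-1)
    if n=="wrist":
        T=np.eye(4);T[:3,:3]=q0;T[:3,3]=p0;T=T@np.array(c["mount"])
    else: T=np.array(c["cam_to_world"])
    W=(X@T.T)[...,:3]; W[d==0]=np.nan
    return p,d,W
E
python3 - <<'E'
from h import *
for n in ["top","scene"]:
    p,d,W=cloud(n)
    np.save(f"/tmp/{n}.npy",W)
    print(n,"counter z",np.nanmedian(W[380:420,300:400,2]) if n=="top" else np.nanmedian(W[150:180,400:440,2]))
    for t in ["tumbler_tall","tumbler_mid","tumbler_short","brush","stand","bowl","mill","lever_knob","tab_top","bay0"]:
        L=cams.silhouettes(n,t)
        for o in L[:4]:
            m=o["region"];w=W[m];w=w[~np.isnan(w[:,0])]
            if len(w)==0: continue
            hi=np.percentile(w[:,2],97); top=w[w[:,2]>hi-8]
            print(t,round(o["score"],2),np.round(o["extent"]),"ztop %.0f"%hi,"topmid",np.round((top.min(0)+top.max(0))/2,1),"size",np.round(top.max(0)-top.min(0)))
E
```

```text
top counter z -1.3575802921639593
tumbler_tall 0.66 [224. 292.  40.  37.] ztop 104 topmid [450.1 162.4 101.1] size [58. 59. 10.]
tumbler_short 0.82 [314. 311.  29.  26.] ztop 64 topmid [420.6 -22.   62.1] size [54. 55. 10.]
tumbler_short 0.22 [133. 310.  58.  54.] ztop 59 topmid [421.4 350.8  57. ] size [108. 110.  11.]
brush 0.95 [529. 331.  56.  24.] ztop 189 topmid [ 380.8 -435.2  186.6] size [21. 22. 11.]
brush 0.73 [477. 308.  44.  19.] ztop 195 topmid [ 427.8 -328.2  192.5] size [23. 23. 10.]
stand 0.64 [459. 308.  35.  35.] ztop 61 topmid [ 427.9 -321.9   58. ] size [54. 45. 10.]
bowl 0.75 [235. 221.  40.  19.] ztop 78 topmid [612.3 176.6  76.3] size [13. 15. 10.]
bowl 0.64 [133. 308.  59.  55.] ztop 59 topmid [421.4 350.8  57. ] size [108. 110.  11.]
mill 0.81 [352. 146.  24.  41.] ztop 141 topmid [ 762.3 -102.5  139.3] size [33. 30. 12.]
lever_knob 0.71 [323. 232. 216.  53.] ztop 51 topmid [593.7 -35.8  62.1] size [107. 436.  38.]
lever_knob 0.56 [236. 220.  38.  14.] ztop 78 topmid [612.3 176.6  76.3] size [13. 15. 10.]
tab_top 0.73 [323. 231. 215.  58.] ztop 51 topmid [594
[... 1025 characters left out ...]
 37.  40.] ztop 59 topmid [ 439.8 -326.8   58.2] size [46. 57. 13.]
stand 0.45 [318. 317.  26.  72.] ztop 140 topmid [ 770.4 -102.3  138.7] size [29. 32. 13.]
bowl 0.88 [488. 201.  51.  40.] ztop 59 topmid [428.  351.9  56.7] size [111. 108.  11.]
mill 0.86 [316. 317.  25.  74.] ztop 140 topmid [ 767.4 -101.5  138.8] size [35. 33. 13.]
lever_knob 0.78 [429. 251.  48.  27.] ztop 79 topmid [619.6 178.   75.9] size [15. 15. 10.]
tab_top 0.83 [335. 266. 231.  54.] ztop 60 topmid [668.  -33.3  94.6] size [196. 440.  84.]
bay0 0.98 [335. 266. 233.  57.] ztop 60 topmid [668.  -33.3  94.6] size [196. 440.  84.]
bay0 0.59 [317. 318.  27.  76.] ztop 140 topmid [ 767.4 -101.5  138.6] size [35. 33. 13.]
```

```bash
python3 - <<'E'
from h import *
for n in ["top","scene"]:
    W=np.load(f"/tmp/{n}.npy")
    m=(W[...,2]>42)&(W[...,2]<53)&(W[...,0]>520)&(W[...,0]<680)&(W[...,1]>-200)&(W[...,1]<260)
    k=m.astype(np.uint8)
    P=W[m][:,:2].astype(np.float32)
    rect=cv2.minAreaRect(P); print(n,"walls",len(P),rect)
    m=(W[...,2]>5)&(W[...,2]<100)&(W[...,0]>520)&(W[...,0]<690)&(W[...,1]>-300)&(W[...,1]<320)
    print("all",cv2.minAreaRect(W[m][:,:2].astype(np.float32)))
    m=(W[...,2]>66)&(W[...,2]<90)&(W[...,0]>520)&(W[...,0]<690)&(W[...,1]>-300)&(W[...,1]<320)
    c,l,s,ce=cv2.connectedComponentsWithStats(m.astype(np.uint8))
    for i in range(1,c):
        w=W[l==i]
        if len(w)>8: print("hi",len(w),np.round((w.min(0)+w.max(0))/2,1),np.round(w.max(0)-w.min(0)),np.round(np.median(w[:,2]),1))
p,d=cams.grab_frame("top")
cv2.imwrite("pics/b_top.png",cv2.resize(p[170:280,150:450],None,fx=2.66,fy=2.66,interpolation=cv2.INTER_CUBIC))
p,d=cams.grab_frame("scene")
cv2.imwrite("pics/b_scene.png",cv2.resize(p[230:320,200:530],None,fx=2.4,fy=2.4,interpolation=cv2.INTER_CUBIC))
E
```

```text
top walls 1411 ((599.44189453125, -9.56201171875), (378.729736328125, 92.89962005615234), 85.89299774169922)
all ((597.453125, 12.988037109375), (601.7376098632812, 143.5850830078125), 86.47926330566406)
hi 54 [612.1 176.4  74.4] [14. 15. 14.] 76.8
hi 109 [ 582.5 -247.    72.2] [30. 14. 12.] 74.2
scene walls 1495 ((602.5886840820312, -5.3583526611328125), (383.38446044921875, 99.95347595214844), 85.59471130371094)
all ((601.4444580078125, 15.251556396484375), (602.1490478515625, 146.94699096679688), 86.52796173095703)
hi 72 [617.4 178.7  73.6] [20. 16. 15.] 76.1
hi 99 [ 587.  -245.7   72.1] [34. 15. 12.] 74.4
```

View pics/b_top.png

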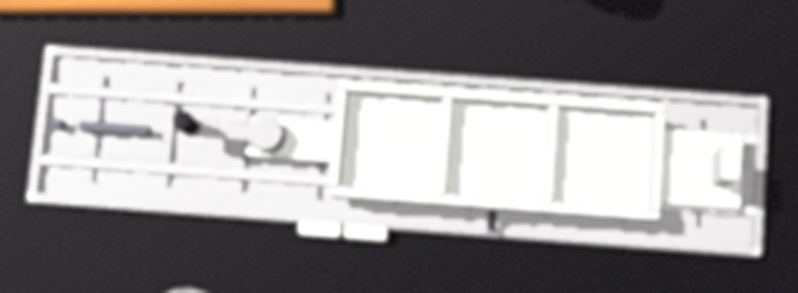

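View pics/b_scene.png

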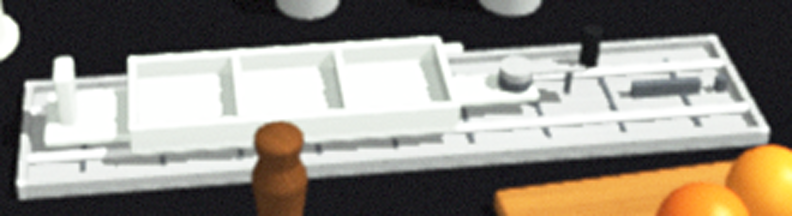

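The short tumbler is at about (421,-22) and the tall one at about (451,163). There is no mid tumbler. In the enlarged top crop the lever is locked (pivot at crop (265,133), knob at (183,120)), the black line is at crop (342,230) and the pointer at (490,220). A wrist-camera look will refine these.

```bash
cat >> h.py <<'E'
def ori(th,flip=0):
    x=np.array([np.cos(th),np.sin(th),0]);y=np.array([0,0,-1.]);z=np.cross(x,y)
    return R.from_matrix(np.stack([x,y,z],1)).as_quat()
def P(x,y,z): return [float(x),float(y),float(z)]
E
python3 - <<'E'
from h import *
print(R.from_quat(status.get_ee_rot()).as_matrix().round(2))
for pos in [(560,60,320),(612,177,52),(582,-247,52),(428,-328,131),(421,-22,50),(450,163,90)]:
    for th in np.arange(-180,180,30):
        q=r.solve_ik(P(*pos),ori(np.radians(th)))
        print(pos,th,None if q is None else np.round(q,2))
E
```

```text
[[ 0.28 -0.   -0.96]
 [ 0.96 -0.    0.28]
 [-0.   -1.   -0.  ]]
(560, 60, 320) -180 None
(560, 60, 320) -150 [-0.09 -0.03  1.65 -0.    1.53  2.52]
(560, 60, 320) -120 [-0.09 -0.03  1.65 -0.    1.53  2.  ]
(560, 60, 320) -90 [-0.09 -0.03  1.65 -0.    1.53  1.48]
(560, 60, 320) -60 [-0.09 -0.03  1.65  0.    1.53  0.95]
(560, 60, 320) -30 [-0.09 -0.03  1.65 -0.    1.53  0.43]
(560, 60, 320) 0 [-0.09 -0.03  1.65 -0.    1.53 -0.09]
(560, 60, 320) 30 [-0.09 -0.03  1.65 -0.    1.53 -0.62]
(560, 60, 320) 60 [-0.09 -0.03  1.65  0.    1.53 -1.14]
(560, 60, 320) 90 [-0.09 -0.03  1.65 -0.    1.53 -1.67]
(560, 60, 320) 120 [-0.09 -0.03  1.65 -0.    1.53 -2.19]
(560, 60, 320) 150 [-0.09 -0.03  1.65 -0.    1.53 -2.71]
(612, 177, 52) -180 None
(612, 177, 52) -150 [ 0.1   0.38  1.68 -0.    1.08  2.72]
(612, 177, 52) -120 [ 0.1   0.38  1.68 -0.    1.08  2.2 ]
(612, 177, 52) -90 [ 0.1   0.38  1.68 -0.    1.08  1.67]
(612, 177, 52) -60 [0.1  0.38 1.68 0.   1.08 1.15]
(612, 177, 52) -30 [ 0.1   0.38  1.68 -0.    1.08  0.63]
(612, 177, 52) 0 [ 0.1   0.38  1.68 -0.    1.08  0.1 ]
(612, 177, 52) 30 [ 0.1   
[... 2121 characters left out ...]
1   2.23 -0.    1.01 -2.42]
(421, -22, 50) 150 None
(450, 163, 90) -180 None
(450, 163, 90) -150 [ 0.11 -0.02  2.07 -0.    1.09  2.73]
(450, 163, 90) -120 [ 0.11 -0.02  2.07 -0.    1.09  2.2 ]
(450, 163, 90) -90 [ 0.11 -0.02  2.07 -0.    1.09  1.68]
(450, 163, 90) -60 [ 0.11 -0.02  2.07  0.    1.09  1.16]
(450, 163, 90) -30 [ 0.11 -0.02  2.07 -0.    1.09  0.63]
(450, 163, 90) 0 [ 0.11 -0.02  2.07 -0.    1.09  0.11]
(450, 163, 90) 30 [ 0.11 -0.02  2.07 -0.    1.09 -0.41]
(450, 163, 90) 60 [ 0.11 -0.02  2.07  0.    1.09 -0.94]
(450, 163, 90) 90 [ 0.11 -0.02  2.07 -0.    1.09 -1.46]
(450, 163, 90) 120 [ 0.11 -0.02  2.07 -0.    1.09 -1.98]
(450, 163, 90) 150 [ 0.11 -0.02  2.07 -0.    1.09 -2.51]
```

```bash
python3 - <<'E'
from h import *
r.move_pose(P(600,110,280),ori(np.radians(90)))
r.pause(.3)
p,d,W=cloud("wrist",save="pics/c_w1.png"); np.save("/tmp/w1.npy",W)
print(status.get_eef_pos())
r.move_pose(P(600,-110,280),ori(np.radians(90)))
r.pause(.3)
p,d,W=cloud("wrist",save="pics/c_w2.png"); np.save("/tmp/w2.npy",W)
E
```

```text
[599.95571988 110.26087216 279.98878747]
```

View pics/c_w1.png

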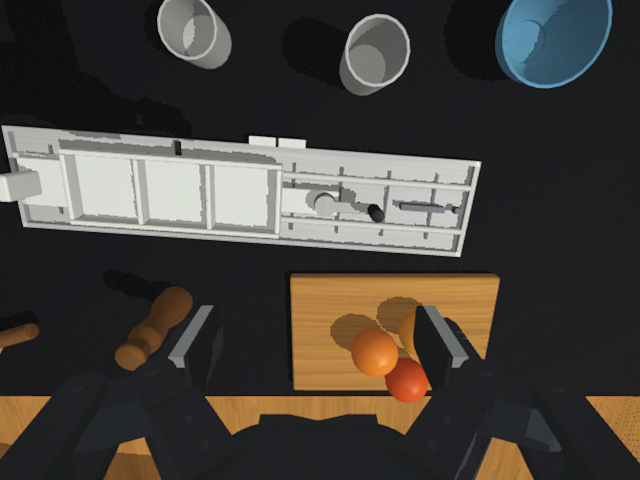

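View pics/c_w2.png

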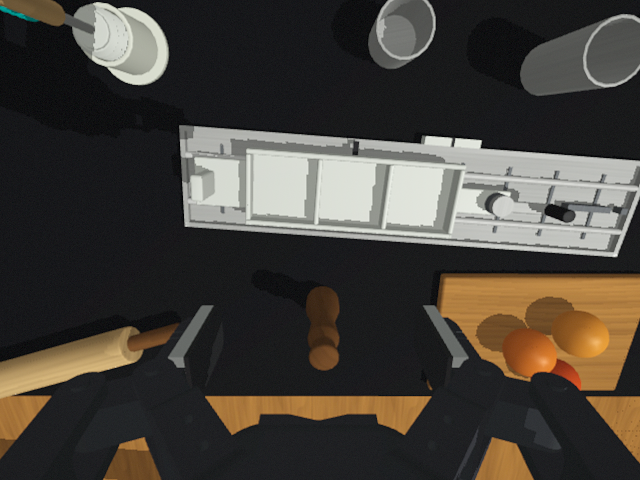

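The wrist views show everything clearly. In w1 the mark line is at (277,143), the pointer at (178,147), the knob at (376,213) and the pivot at (324,203). In w2 the tab is at (207,185).

```bash
cat >> h.py <<'E'
def comps(W,zlo,zhi,xr=(520,690),yr=(-320,340),mn=8):
    m=(W[...,2]>zlo)&(W[...,2]<zhi)&(W[...,0]>xr[0])&(W[...,0]<xr[1])&(W[...,1]>yr[0])&(W[...,1]<yr[1])
    c,l,s,ce=cv2.connectedComponentsWithStats(m.astype(np.uint8))
    for i in range(1,c):
        w=W[l==i]
        if len(w)>=mn:
            w2=w[w[:,2]>np.percentile(w[:,2],97)-5]
            print(len(w),"px",np.round(ce[i]),"mid",np.round((w2.min(0)+w2.max(0))/2,1),"size",np.round(w2.max(0)-w2.min(0)),"z",np.round(np.percentile(w[:,2],97),1))
E
python3 - <<'E'
from h import *
for n in ("w1","w2"):
    W=np.load(f"/tmp/{n}.npy");print(n)
    print("counter",np.nanmedian(W[100:120,300:340,2]))
    comps(W,66,90)
    comps(W,30,130,xr=(360,520),yr=(-400,420),mn=50)
    m=(W[...,2]>42)&(W[...,2]<53)&(W[...,0]>520)&(W[...,0]<680)&(W[...,1]>-200)&(W[...,1]<140)
    print("walls",cv2.minAreaRect(W[m][:,:2].astype(np.float32)))
    m=(W[...,2]>5)&(W[...,2]<90)&(W[...,0]>520)&(W[...,0]<690)&(W[...,1]>-320)&(W[...,1]<320)
    print("all",cv2.minAreaRect(W[m][:,:2].astype(np.float32)))
W=np.load("/tmp/w1.npy")
for nm,u,v in [("mark",277,142),("markT",277,137),("mark",277,146),("ptr",178,143),("ptr",178,147),("ptr",178,152),("piv",324,203)]: print(nm,W[v,u].round(1))
W=np.load("/tmp/w2.npy")
for nm,u,v in [("mark",452,142),("markT",452,138),("ptr",355,141),("ptr",355,145),("ptr",355,150)]: print(nm,W[v,u].round(1))
im=cv2.imread("pics/c_w1.png");cv2.imwrite("pics/c1z.png",cv2.resize(im[125:225,150:410],None,fx=3,fy=3,interpolation=cv2.INTER_CUBIC))
E
```

```text
w1
counter 0.5396647702150972
393 px [  7. 188.] mid [ 582.1 -244.2   75.4] size [28. 14.  5.] z 77.7
177 px [376. 214.] mid [612.6 177.9  78.7] size [15. 15.  5.] z 80.9
1941 px [189.  29.] mid [424.4 -21.3  63.9] size [53. 60.  7.] z 65.5
3781 px [565.  43.] mid [436.5 352.2  59.7] size [ 80. 110.   7.] z 61.3
2720 px [377.  49.] mid [450.4 164.8 103.8] size [60. 59.  7.] z 105.5
walls ((598.2037963867188, -28.6756591796875), (337.4322814941406, 92.50173950195312), 85.8561782836914)
all ((596.149658203125, 13.774139404296875), (601.5344848632812, 141.0037841796875), 85.86103820800781)
w2
counter 0.5399598122986902
384 px [197. 187.] mid [ 582.1 -246.1   75.9] size [30. 15.  6.] z 77.9
241 px [564. 214.] mid [613.3 177.8  78.4] size [15. 15.  5.] z 80.6
1630 px [405.  28.] mid [424.3 -21.7  63.6] size [53. 59.  6.] z 65.6
3887 px [108.  36.] mid [ 429.6 -324.   116.9] size [11. 10. 26.] z 108.9
6186 px [591.  56.] mid [450.6 162.8 103.3] size [59. 57.  7.] z 104.8
walls ((598.172607421875, -28.57427978515625), (338.2824401855469, 92.2273941040039), 85.82646179199219)
all ((596.2770385742188, 14.40936279296875), (601.2830810546875, 141.06036376953125), 85.812744140625)
mark [534.9  59.6  17.5]
markT [528.9  59.8  17.1]
mark [539.6  59.5  18.3]
ptr [535.8 -60.8  24.7]
ptr [540.5 -61.1  25.7]
ptr [546.5 -62.4  24.2]
piv [605.3 118.   48.2]
mark [534.8  58.   17.8]
markT [530.1  57.6  17.2]
ptr [533.6 -63.4  24.5]
ptr [538.3 -63.1  23.9]
ptr [544.3 -62.9  23.9]
```

View pics/c1z.png

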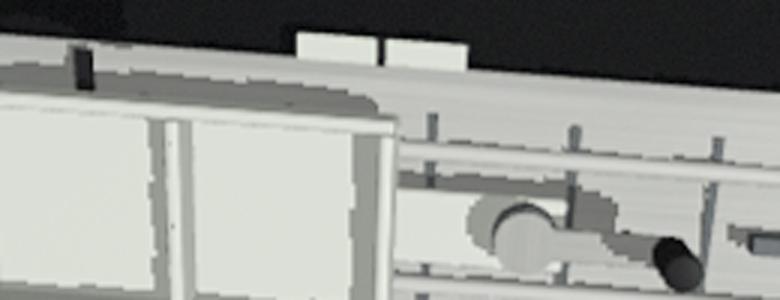

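```bash
cat >> h.py <<'E'
YAW=np.radians(-4.15)
ex=np.array([np.cos(YAW),np.sin(YAW)]);ey=np.array([-np.sin(YAW),np.cos(YAW)])
def knob(piv,a,r_=60.): return np.array(piv)+r_*(-np.sin(a)*ex+np.cos(a)*ey)
def lever_arc(piv,a0,a1,z,n=8,speed=80,off=0):
    for a in np.linspace(a0,a1,n+1)[1:]:
        k=knob(piv,a)
        r.move_straight(P(k[0],k[1],z),rot=ori(YAW+a+off),speed=speed)
        f=status.get_ft_force();print("a %.2f F"%a,np.round(f,1))
E
python3 - <<'E'
from h import *
k=np.array([613,177.8]);piv=k-60*ey
print(piv)
r.set_gripper(0.4,30)
r.move_pose(P(*k,140),ori(YAW)); 
print(status.get_eef_pos(),status.get_ft_force())
r.move_straight(P(*k,54),speed=100)
r.set_gripper(0.0,30); print(status.get_grip_width(),status.get_ft_force())
lever_arc(piv,0,1.0,54,speed=60)
r.set_gripper(0.4)
e=status.get_eef_pos(); r.move_straight(P(e[0],e[1],140),speed=150)
print(status.get_t())
r.move_pose(P(600,-60,280),ori(np.radians(90)));r.pause(.2)
p,d,W=cloud("wrist",save="pics/d_w.png")
comps(W,66,90)
E
```

```text
[608.6579291  117.95731941]
[613.32408921 177.47898855 140.33461301] [-0.40399705 -0.2989571   0.58020814]
0.003286725431282718 [-0.14350994 -0.14027857  1.02122369]
a 0.12 F [-0.5  0.3  0.9]
a 0.25 F [0.3 0.3 0.9]
a 0.38 F [-0.7  0.2 -0.5]
a 0.50 F [ 0.1 -1.   0.4]
a 0.62 F [ 0.3 -0.1  0.3]
a 0.75 F [-0.2  0.   0.5]
a 0.88 F [ 0.1 -0.5  0.2]
a 1.00 F [-0.4 -0.6  0.5]
12.4833
406 px [153. 188.] mid [ 582.  -245.9   75.6] size [29. 15.  6.] z 77.6
233 px [522. 215.] mid [613.2 177.8  78.8] size [15. 16.  6.] z 80.6
```

View pics/d_w.png

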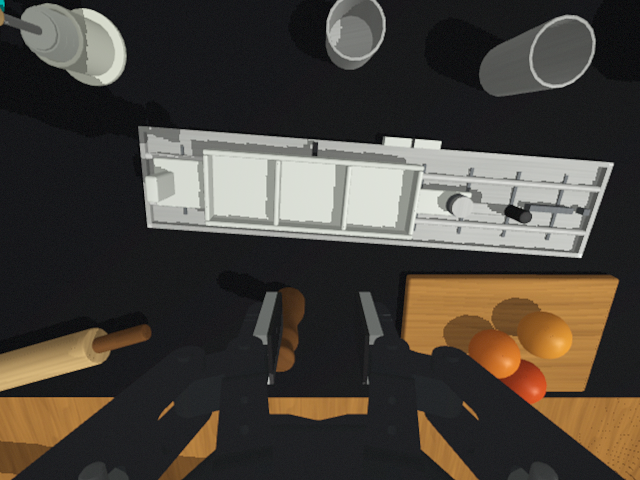

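The gripper shut on nothing (0.003) and the knob did not move. I'll go back down and look before closing.

```bash
python3 - <<'E'
from h import *
k=np.array([613,177.8])
r.move_pose(P(*k,140),ori(YAW)); 
r.move_straight(P(*k,54),speed=100)
print(status.get_eef_pos(),status.get_grip_width(),R.from_quat(status.get_ee_rot()).as_matrix().round(2))
p,d,W=cloud("wrist",save="pics/e_w.png")
p,d=cams.grab_frame("scene"); cv2.imwrite("pics/e_s.png",cv2.resize(p[160:300,360:560],None,fx=4,fy=4))
E
```

```text
[613.75004213 177.88402402  54.87435679] 0.3981001780191201 [[ 1.    0.    0.07]
 [-0.07  0.    1.  ]
 [ 0.   -1.    0.  ]]
```

View pics/e_w.png

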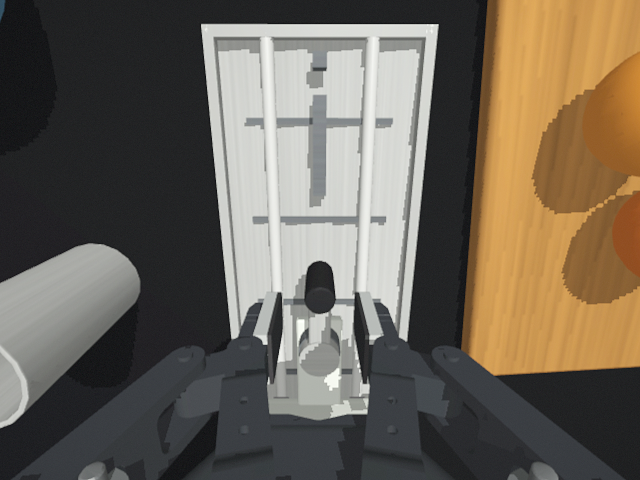

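View pics/e_s.png

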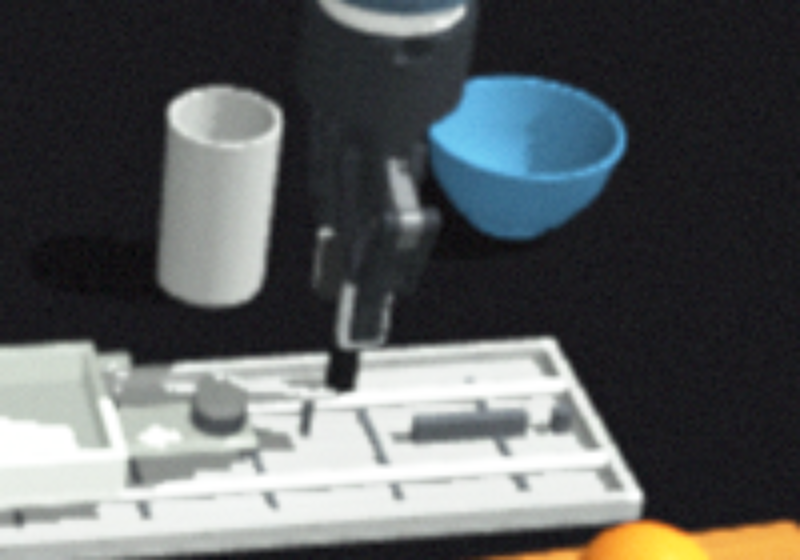

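```bash
python3 - <<'E'
from h import *
r.set_gripper(0.0,30); print(status.get_eef_pos(),status.get_grip_width(),status.get_ft_force())
p,d,W=cloud("wrist",save="pics/f_w.png")
p,d=cams.grab_frame("scene"); cv2.imwrite("pics/f_s.png",cv2.resize(p[160:300,360:560],None,fx=4,fy=4))
E
```

```text
[613.0263582  177.79956813  54.06866659] -0.0006432507409587973 [-0.48304735  0.27331011  0.20692158]
```

View pics/f_w.png

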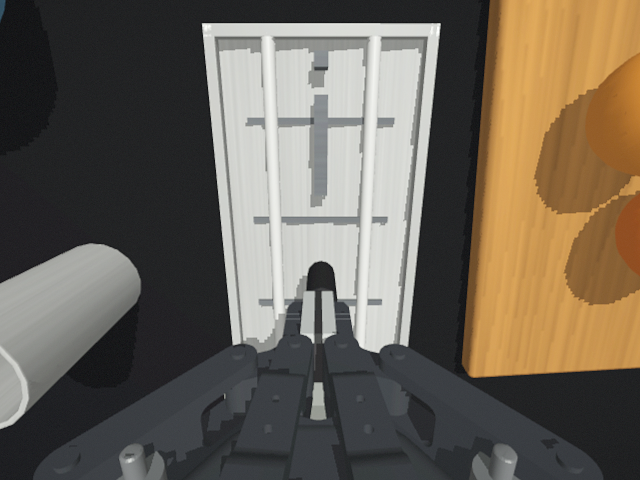

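View pics/f_s.png

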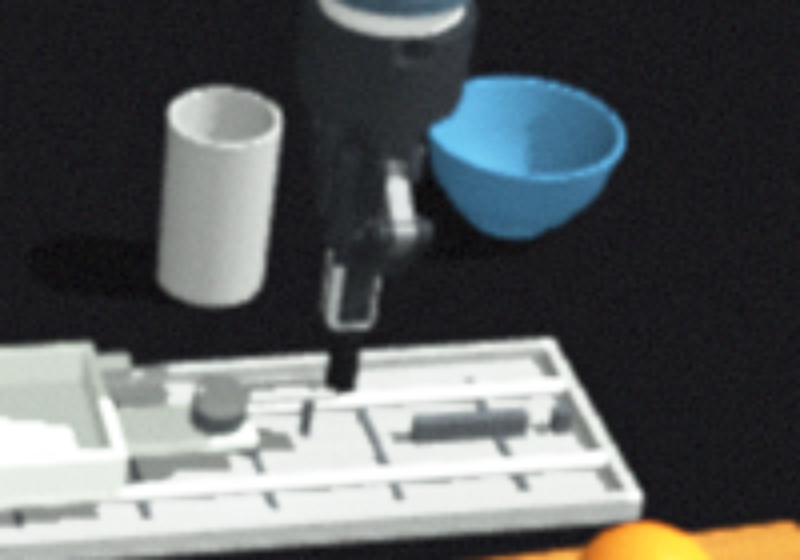

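```bash
python3 - <<'E'
from h import *
p,d,W=cloud("wrist")
for v in range(262,330,4): print(v,W[v,310].round(1),W[v,320].round(1),W[v,330].round(1),d[v,310])
for n in("scene","top"):
    p,d,W=cloud(n)
    m=(abs(W[...,0]-613)<25)&(abs(W[...,1]-178)<25)&(W[...,2]>40)&(W[...,2]<120)
    w=W[m]; 
    for z in range(40,120,5):
        s=w[(w[:,2]>z)&(w[:,2]<=z+5)]
        if len(s): print(n,z,len(s),s.min(0).round(0),s.max(0).round(0))
E
```

```text
262 [606.  169.9   5.9] [614.  186.5  47.2] [620.1 169.1   6.4] 237.6332
266 [608.  184.1  46.5] [614.  186.8  53.9] [619.6 183.9  48.1] 194.59276
270 [608.2 184.4  53.1] [614.  187.2  60.2] [619.4 184.3  54.7] 188.27911
274 [608.3 184.4  58.5] [613.9 186.8  64.6] [619.2 184.   59.4] 183.12292
278 [608.4 184.2  63. ] [613.9 187.4  70.7] [619.  184.7  65.9] 178.92708
282 [608.6 185.   69.7] [613.9 186.8  74.2] [618.9 184.9  71.1] 172.38277
286 [608.8 185.2  74.6] [613.9 186.8  78.6] [618.7 185.3  76.3] 167.65964
290 [608.8 184.9  78.5] [613.8 185.5  80.2] [618.6 184.6  79.2] 164.04677
294 [609.5 189.9  92. ] [613.9 188.3  89.6] [618.4 188.3  90.3] 149.65627
298 [609.5 189.2  94.5] [613.9 189.1  94.9] [618.3 189.   95.2] 147.47832
302 [609.7 189.6  98.7] [613.9 189.   98.3] [618.2 188.3  97.5] 143.34833
306 [609.7 189.1 101.2] [613.9 189.2 101.9] [618.1 188.2 100.7] 141.16026
310 [609.7 188.4 103.3] [613.9 189.3 105.3] [617.9 188.3 104.2] 139.45457
314 [609.9 189.6 108.4] [613.8 189.2 108.2] [617.8 188.4 107.5] 134.23286
318 [609.9 189.2 110.7] [613.8 189.2 111.1] [617.7 188.6 110.7] 1
[... 586 characters left out ...]
05. 166.  85.] [626. 189.  90.]
scene 90 25 [611. 166.  90.] [630. 188.  95.]
scene 95 29 [612. 167.  95.] [630. 188. 100.]
scene 100 28 [605. 166. 100.] [630. 191. 105.]
scene 105 26 [606. 166. 105.] [631. 189. 110.]
scene 110 33 [610. 167. 110.] [630. 189. 115.]
scene 115 11 [609. 167. 115.] [630. 183. 118.]
top 40 30 [606. 155.  41.] [619. 174.  45.]
top 45 29 [605. 154.  45.] [620. 176.  50.]
top 50 4 [607. 170.  51.] [615. 172.  55.]
top 55 2 [607. 169.  56.] [612. 173.  59.]
top 60 2 [609. 170.  61.] [610. 170.  65.]
top 65 2 [612. 169.  66.] [614. 169.  67.]
top 85 3 [604. 165.  85.] [617. 167.  87.]
top 90 3 [605. 165.  91.] [609. 166.  93.]
top 95 2 [611. 165.  95.] [613. 165.  96.]
```

The fingers shut above the knob: depth puts their ends about 28 mm above the reported TCP height. I'll measure that offset in free space.

```bash
python3 - <<'E'
from h import *
r.move_straight(P(613,178,140),speed=150)
r.move_pose(P(480,0,200),ori(YAW))
for o in (0.0,0.4,1.0):
    r.set_gripper(o); r.pause(.2)
    print(o,status.get_grip_width(),status.get_eef_pos())
    for n in("scene","top","wrist"):
        p,d,W=cloud(n,save=f"pics/g_{n}_{int(o*10)}.png")
        m=(abs(W[...,0]-480)<65)&(abs(W[...,1]-0)<25)&(W[...,2]>140)&(W[...,2]<300)
        w=W[m]
        print(n,len(w),np.percentile(w[:,2],[0,0.5,1,2,5]).round(1), w.min(0).round(0),w.max(0).round(0))
E
```

```text
0.0 -0.004057710565781358 [4.80156130e+02 2.84080826e-01 1.99841604e+02]
scene 377 [227.8 228.7 229.  229.6 231.8] [453. -17. 228.] [532.  13. 300.]
top 1 [289.6 289.6 289.6 289.6 289.6] [436. -10. 290.] [436. -10. 290.]
wrist 20982 [232.7 236.3 238.3 241.5 249.9] [430. -13. 233.] [531.  19. 300.]
0.4 0.4011009756294395 [4.80008790e+02 8.51968705e-03 2.00025173e+02]
scene 438 [228.1 229.4 229.5 230.5 233.3] [437. -18. 228.] [540.  11. 300.]
top 28 [280.1 280.1 280.2 280.2 280.8] [429. -11. 280.] [438.  14. 300.]
wrist 21152 [230.1 234.3 236.5 239.2 246.3] [423. -16. 230.] [537.  20. 300.]
1.0 0.9982491004570859 [4.80002537e+02 7.54444622e-03 2.00001250e+02]
scene 322 [239.6 240.7 241.9 242.6 243.9] [426. -18. 240.] [545.  15. 299.]
top 57 [277.1 277.3 277.6 278.8 286.1] [415. -10. 277.] [436.  14. 300.]
wrist 18020 [241.6 244.3 245.8 247.6 252. ] [415. -18. 242.] [545.  19. 300.]
```

View pics/g_scene_0.png

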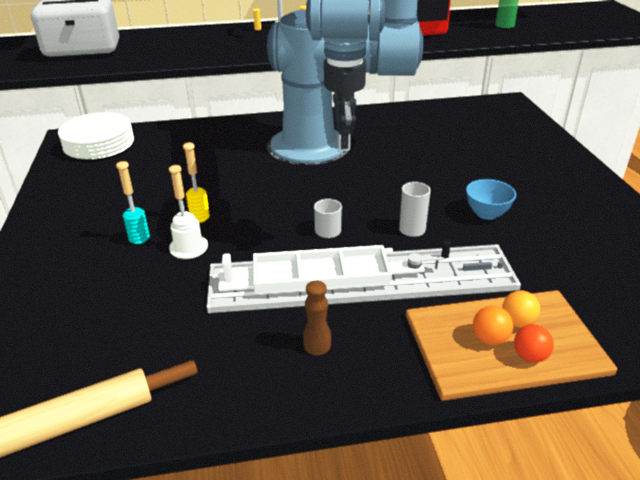

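The fingertips sit 28 mm above the commanded TCP, and all views agree. I'll correct for that from here: command z = tip z − 28.

```bash
cat >> h.py <<'E'
DZ=-28.
def T(x,y,z): return P(x,y,z+DZ)   # desired fingertip (shut) position
def lever_arc(piv,a0,a1,z,n=8,speed=80,off=0):
    for a in np.linspace(a0,a1,n+1)[1:]:
        k=knob(piv,a)
        r.move_straight(T(k[0],k[1],z),rot=ori(YAW+a+off),speed=speed)
        f=status.get_ft_force();print("a %.2f F"%a,np.round(f,1))
E
python3 - <<'E'
from h import *
k=np.array([613.3,178.2]);piv=k-60*ey
r.set_gripper(0.4,30)
r.move_pose(T(*k,140),ori(YAW)); 
r.move_straight(T(*k,56),speed=100)
print(status.get_ft_force())
r.set_gripper(0.0,30); w=status.get_grip_width(); print(w,status.get_ft_force())
if w>0.1:
    lever_arc(piv,0,1.0,56,speed=60)
    print(status.get_grip_width())
    r.set_gripper(0.4)
e=status.get_eef_pos(); r.move_straight(P(e[0],e[1],112),speed=150)
print(status.get_t())
r.move_pose(P(600,-60,280),ori(np.radians(90)));r.pause(.2)
p,d,W=cloud("wrist",save="pics/h_w.png")
comps(W,66,90)
E
```

```text
[0.10042411 0.17512491 0.27911303]
0.17475995620099635 [-0.26307421  0.15545674  4.75664219]
a 0.12 F [-0.4 -0.2  4.8]
a 0.25 F [-0.5 -1.   6.3]
a 0.38 F [-1.3  0.2  6.1]
a 0.50 F [ 0.  -0.4  5.5]
a 0.62 F [ 0.2 -0.3  5.2]
a 0.75 F [ 0.2 -2.   4.4]
a 0.88 F [ 1.1 -0.8  4.8]
a 1.00 F [ 2.6 -1.6  5.6]
0.17221466432746535
27.2083
252 px [509. 169.] mid [560.4 153.7  78.7] size [14. 16.  6.] z 80.6
408 px [153. 188.] mid [ 581.9 -245.9   75.6] size [30. 15.  6.] z 77.6
```

View pics/h_w.png

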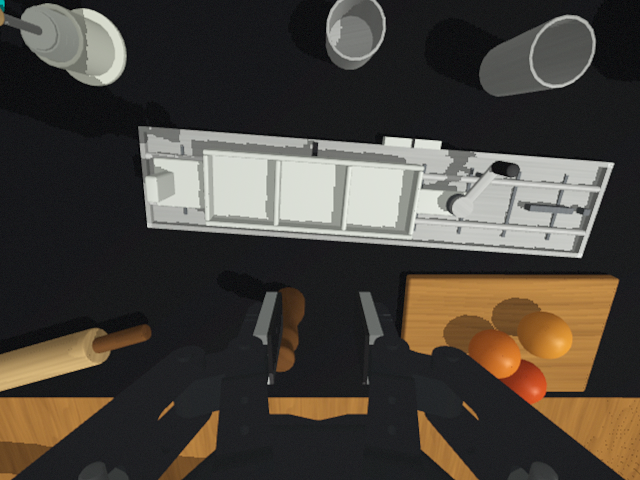

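```bash
python3 - <<'E'
from h import *
k=np.array([582,-245.9]); o=ori(YAW+np.pi/2)
r.set_gripper(0.45,40)
r.move_pose(T(*k,140),o)
r.move_straight(T(*k,50),speed=100)
print(status.get_ft_force())
r.set_gripper(0.0,40); print(status.get_grip_width(),status.get_ft_force())
for s in (30,60,90,120.7):
    q=k+s*ey; r.move_straight(T(*q,50),speed=60); print(status.get_ft_force().round(1) if hasattr(status.get_ft_force(),'round') else status.get_ft_force(),status.get_eef_pos())
r.set_gripper(0.45)
r.move_straight(T(*q,150),speed=150)
r.move_pose(P(600,60,250),o);r.pause(.2)
p,d,W=cloud("wrist",save="pics/i_w.png");np.save("/tmp/i.npy",W)
cv2.imwrite("pics/i_z.png",cv2.resize(p[90:190,200:460],None,fx=3,fy=3,interpolation=cv2.INTER_CUBIC))
comps(W,66,90)
print(status.get_t())
E
```

```text
[-0.15775024 -0.26026311  0.21049856]
0.1527511011377399 [-1.12667503 -0.20058898  4.35767737]
[-1.9  2.3  7.4] [ 584.7942326  -214.84584929   22.95650681]
[-2.2  1.8  7.4] [ 586.9647711  -184.87424253   22.94373841]
[-1.6  2.8  8.2] [ 589.15412451 -154.92148048   22.94759628]
[-0.7  2.2  7.9] [ 591.38826961 -124.26198782   22.937706  ]
309 px [528. 165.] mid [568.8 275.   78.5] size [15. 16.  6.] z 80.6
460 px [147. 214.] mid [ 591.1 -124.    75.7] size [30. 15.  6.] z 77.7
36.0583
```

View pics/i_w.png

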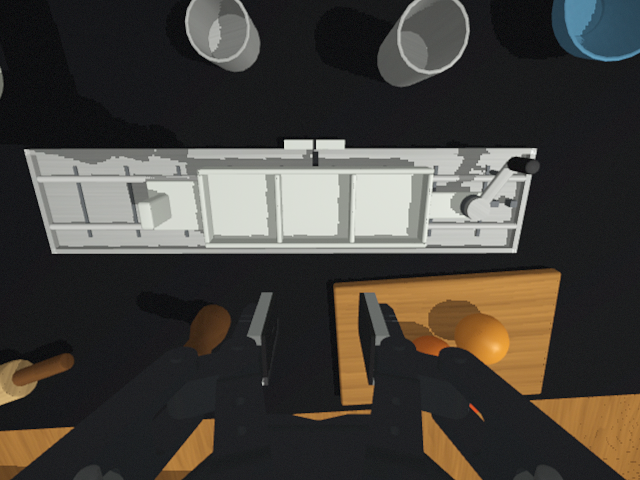

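View pics/i_z.png

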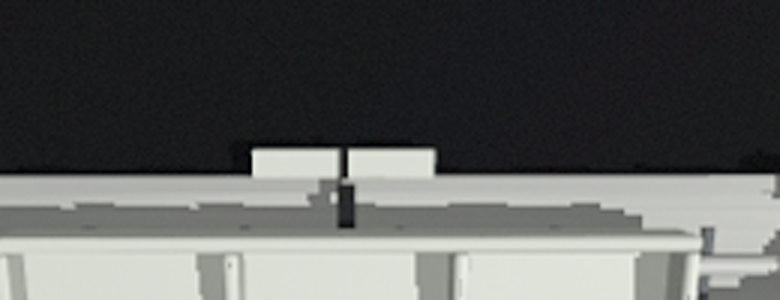

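The pointer is level with the line, about 1 mm off. The knob is at (569,275), so the lever is at about 1.02. Now I'll lock it.

```bash
python3 - <<'E'
from h import *
piv=np.array([617.8,239.9]);a0=1.02;k=knob(piv,a0);print(k)
r.set_gripper(0.4,30)
r.move_pose(T(*k,140),ori(YAW+a0)); 
r.move_straight(T(*k,56),speed=100)
print(status.get_ft_force())
r.set_gripper(0.0,30); w=status.get_grip_width(); print(w,status.get_ft_force())
if w>0.1:
    lever_arc(piv,a0,-0.03,56,speed=60)
    print(status.get_grip_width())
    r.set_gripper(0.4)
e=status.get_eef_pos(); r.move_straight(P(e[0],e[1],112),speed=150)
r.move_pose(P(600,60,250),ori(YAW+np.pi/2));r.pause(.2)
p,d,W=cloud("wrist",save="pics/j_w.png");np.save("/tmp/j.npy",W)
comps(W,66,90); comps(W,30,130,xr=(360,520),yr=(-400,420),mn=50)
cv2.imwrite("pics/j_z.png",cv2.resize(p[90:250,200:560],None,fx=2.2,fy=2.2,interpolation=cv2.INTER_CUBIC))
m=(W[...,2]>43)&(W[...,2]<54)&(W[...,0]>520)&(W[...,0]<680)&(W[...,1]>-90)&(W[...,1]<190)
c,l,s,ce=cv2.connectedComponentsWithStats(m.astype(np.uint8)); i=1+np.argmax(s[1:,4])
print(cv2.minAreaRect(W[l==i][:,:2].astype(np.float32)))
m=(W[...,2]>20)&(W[...,2]<34)&(W[...,0]>520)&(W[...,0]<680)&(W[...,1]>-90)&(W[...,1]<190)
c,l,s,ce=cv2.connectedComponentsWithStats(m.astype(np.uint8))
for i in range(1,c):
    if s[i,4]>1000: print("bay",s[i,4],cv2.minAreaRect(W[l==i][:,:2].astype(np.float32)),np.median(W[l==i][:,2]))
print(status.get_t())
E
```

```text
[569.08006388 274.9195349 ]
[0.59356911 0.06680222 0.8823812 ]
0.16733158641720777 [-0.26198127  0.71049572  2.46710218]
a 0.89 F [0.5 1.2 4.1]
a 0.76 F [-0.1  2.1  6.2]
a 0.63 F [-0.1  1.3  6.2]
a 0.49 F [-0.2  1.8  5.6]
a 0.36 F [0.7 2.2 6. ]
a 0.23 F [1.  2.  4.8]
a 0.10 F [0.3 1.1 6.3]
a -0.03 F [-2.7  0.4  8.3]
0.17134821719272367
463 px [145. 213.] mid [ 591.1 -125.3   75.7] size [30. 16.  6.] z 77.6
281 px [542. 214.] mid [621.8 297.9  78.6] size [16. 15.  6.] z 80.5
1862 px [216.  30.] mid [425.2 -21.1  63.7] size [51. 59.  6.] z 65.5
4251 px [426.  38.] mid [453.1 164.3 103.7] size [55. 59.  7.] z 105.2
2076 px [593.  37.] mid [449.6 338.2  59.6] size [54. 82.  7.] z 61.3
((603.6055297851562, 53.75481414794922), (260.9634704589844, 91.35739135742188), 85.9262924194336)
bay 4253 ((599.37060546875, -32.891319274902344), (77.47222137451172, 78.0377426147461), 85.57540893554688) 28.58243272398937
bay 4353 ((605.7412109375, 53.36296081542969), (79.82621765136719, 77.87418365478516), 85.92557525634766) 28.566987047585997
bay 4271 ((612.1058349609375, 139.5092315673828), (77.89060974121094, 78.38227081298828), 86.212890625) 28.56008583626965
43.85
```

View pics/j_z.png

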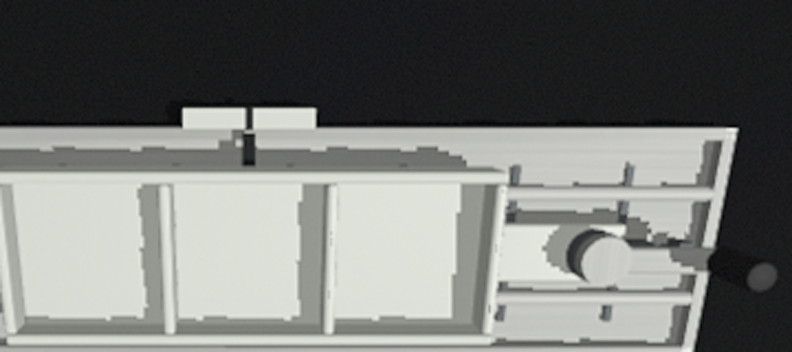

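Carriage is at the mark and the lever is closed, with the knob in line with the rails. The bays are at about (598,-31), (604,54) and (610,138). Next I'll take a fresh look at the tumblers and place them: tall into bay2, short into bay0.

```bash
cat >> h.py <<'E'
BAY=[np.array([604.3,53.7])+s*85*ey for s in (-1,0,1)]
def rim(xy,ztop,name=None):
    p,d,W=cloud("wrist",save=name)
    m=(abs(W[...,2]-ztop)<5)&(np.hypot(W[...,0]-xy[0],W[...,1]-xy[1])<75)
    c,l,s,ce=cv2.connectedComponentsWithStats(m.astype(np.uint8))
    out=[]
    for i in range(1,c):
        if s[i,4]>60:
            (c_,rr)=cv2.minEnclosingCircle(W[l==i][:,:2].astype(np.float32)); out.append((np.round(c_,1),round(rr,1),s[i,4]))
    return out
E
python3 - <<'E'
from h import *
for nm,xy,z in (("tall",(450.5,163.5),104),("short",(420.8,-21.4),64)):
    r.move_pose(T(xy[0]+40,xy[1],250),ori(YAW)); r.pause(.2)
    print(nm,rim(xy,z+.5,f"pics/k_{nm}.png"))
E
```

```text
tall [(array([450.7, 165.4]), 29.9, np.int32(804))]
short [(array([421.2, -20.6]), 29.9, np.int32(619))]
```

View pics/k_tall.png

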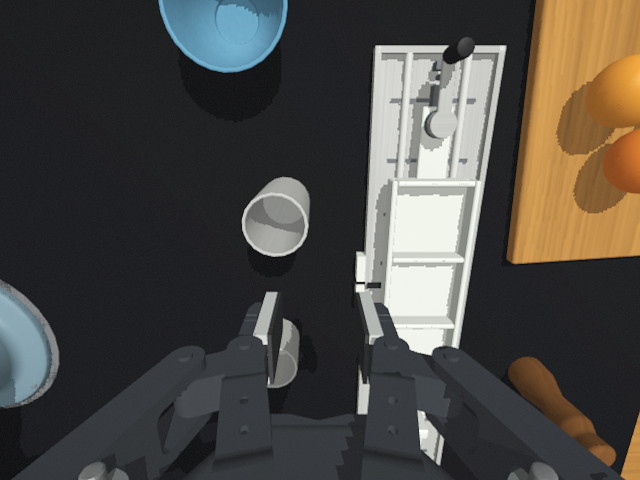

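The rim is seen cleanly with a radius of 29.9. Picking the tall tumbler.

```bash
cat >> h.py <<'E'
def pick_place(xy,H,bay,grip_below=38,force=45,o=None):
    o=ori(YAW) if o is None else o
    tip=H-grip_below
    r.set_gripper(1.0,force)
    r.move_pose(T(*xy,H+60),o)
    r.move_straight(T(*xy,tip),speed=100); print("down F",np.round(status.get_ft_force(),1))
    r.set_gripper(0.0,force); w=status.get_grip_width(); print("width",w,np.round(status.get_ft_force(),1))
    if w<0.55: return False
    r.move_straight(T(*xy,tip+75),speed=80); print("lift",status.get_grip_width(),np.round(status.get_ft_force(),1))
    b=bay
    r.move_straight(T(*b,tip+75),speed=100); print("over",status.get_grip_width(),np.round(status.get_ft_force(),1))
    return tip
def lower(b,tip):
    r.move_straight(T(*b,tip+32),speed=60)
    for z in (30,29,28,27):
        r.move_straight(T(*b,tip+z),speed=15); f=status.get_ft_force(); print(z,np.round(f,1))
        if f[2]>6: break
def release(b,tip):
    r.set_gripper(1.0)
    r.move_straight(T(*b,tip+150),speed=100)
E
python3 - <<'E'
from h import *
t=pick_place((450.6,164.5),104,BAY[2]);print(t,status.get_t())
p,d=cams.grab_frame("scene");cv2.imwrite("pics/l_s.png",p)
p,d=cams.grab_frame("wrist");cv2.imwrite("pics/l_w.png",p)
E
```

```text
down F [-0.8 -0.6 -0.4]
width 0.6818021670932045 [-0.5 -0.3  5.3]
lift 0.6833651736387168 [-0.6  0.2 -1.7]
over 0.6806292541571706 [ 0.1 -0.6 -1.9]
66 52.425
```

View pics/l_s.png

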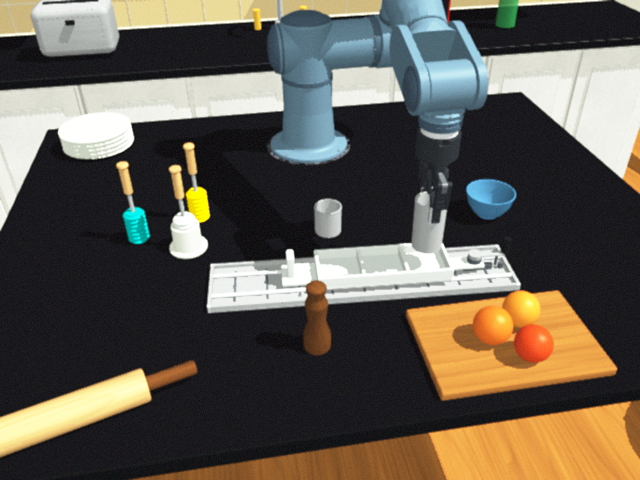

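The tall tumbler is held upright above bay2. Lowering it, then picking the short one.

```bash
python3 - <<'E'
from h import *
lower(BAY[2],66); release(BAY[2],66)
r.move_pose(T(460,-21,250),ori(YAW)); r.pause(.2)
L=rim((421,-21),64.5); print(L)
c=L[0][0]
t=pick_place(c,64,BAY[0],grip_below=34);print(t)
p,d=cams.grab_frame("scene");cv2.imwrite("pics/m_s.png",p)
print(status.get_t())
E
```

```text
30 [ 0.5  0.3 -2.3]
29 [-0.7  0.  -2.5]
28 [-2.1 -0.1  5.2]
27 [-4.6  0.4  9.9]
[(array([421.2, -20.7]), 30.0, np.int32(629))]
down F [ 0.3 -0.2  0.4]
width 0.683412348257046 [-0.8  1.9  5.4]
lift 0.6749716682658097 [ 0.3  0.2 -2.3]
over 0.6812235306572211 [-0.2  0.1 -2. ]
30
62.675
```

View pics/m_s.png

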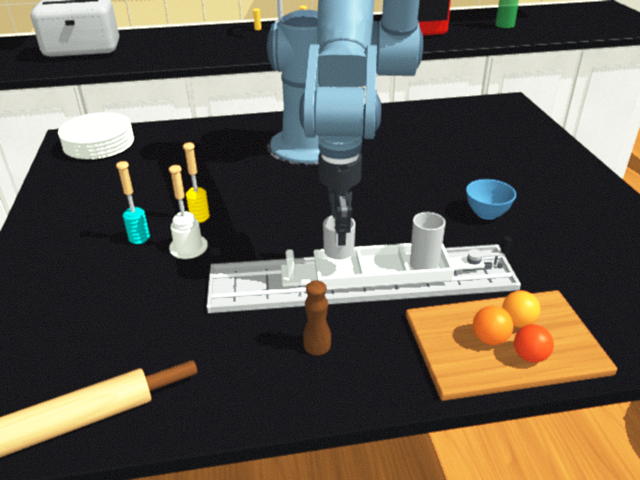

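Tall stands in bay2 and short is held over bay0. I'll lower it, then look at both tumblers and the brush.

```bash
python3 - <<'E'
from h import *
lower(BAY[0],30); release(BAY[0],30)
r.move_pose(T(610,40,260),ori(YAW+np.pi/2)); r.pause(.2)
print("tall",rim(BAY[2],132.5,"pics/n_w.png"),BAY[2]); print("short",rim(BAY[0],92.5),BAY[0])
p,d,W=cloud("wrist");comps(W,66,82)
r.move_pose(T(440,-328,300),ori(np.pi/2)); r.pause(.2)
p,d,W=cloud("wrist",save="pics/n_b.png"); np.save("/tmp/nb.npy",W)
for z in range(55,200,10):
    m=(W[...,2]>z)&(W[...,2]<=z+10)&(np.hypot(W[...,0]-428,W[...,1]+328)<45)
    w=W[m]
    if len(w)>3: print(z,len(w),((w.min(0)+w.max(0))/2).round(1),(w.max(0)-w.min(0)).round(0))
print(status.get_t())
E
```

```text
30 [-0.5  0.2 -2.2]
29 [ 0.1  0.3 -1.3]
28 [-3.1  0.8  5.6]
27 [-4.6  0.9 10.9]
tall [(array([609.8, 138.6]), 30.4, np.int32(1020))] [610.4512671  138.47713084]
short [(array([597.3, -31.6]), 30.0, np.int32(727))] [598.1487329  -31.07713084]
166 px [261. 188.] mid [588.1 -20.2  79.4] size [40. 36.  5.] z 81.5
227 px [398. 191.] mid [601.3 126.4  79.3] size [41. 35.  5.] z 81.6
377 px [233. 219.] mid [600.  -35.4  79.2] size [49. 47.  5.] z 81.5
518 px [154. 206.] mid [ 591.  -125.    75.9] size [30. 16.  6.] z 77.8
387 px [431. 219.] mid [616.  145.5  79.2] size [42. 40.  6.] z 81.5
333 px [575. 207.] mid [621.5 298.5  78.8] size [15. 17.  6.] z 80.6
55 535 [ 425.9 -327.6   59.9] [53. 57. 10.]
65 64 [ 426.2 -327.5   70. ] [40. 43. 10.]
75 904 [ 425.5 -327.6   79.2] [39. 43.  8.]
85 13 [ 425.  -328.1   90. ] [ 2.  6. 10.]
95 11 [ 424.9 -328.1   99.7] [2. 6. 7.]
125 19 [ 422.2 -327.5  131.6] [ 6. 16.  6.]
135 41 [ 422.  -327.5  140. ] [ 6. 16. 10.]
145 45 [ 423.  -327.5  150.1] [ 8. 17. 10.]
155 47 [ 422.6 -327.5  160. ] [ 7. 17. 10.]
165 46 [ 421.6 -328.   170. ] [ 5. 15. 10.]
175 7 [ 420.  -328.7  176.8] [2. 8. 3.]
185 316 [ 427.8 -327.9  192.4] [23. 24.  5.]
195 370 [ 428.3 -327.5  196.6] [21. 21.  3.]
69.7583
```

View pics/n_w.png

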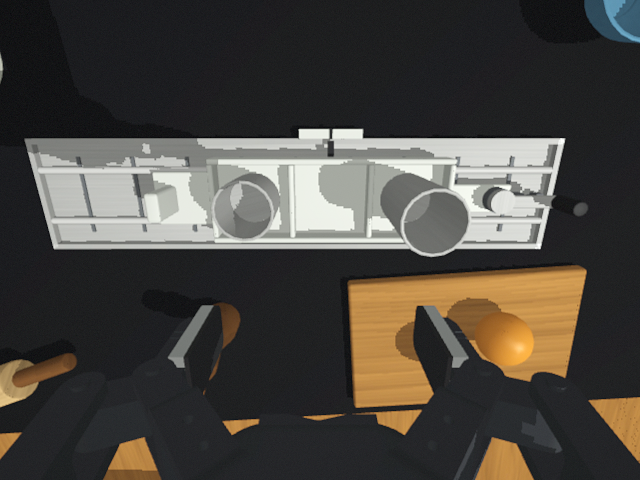

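View pics/n_b.png

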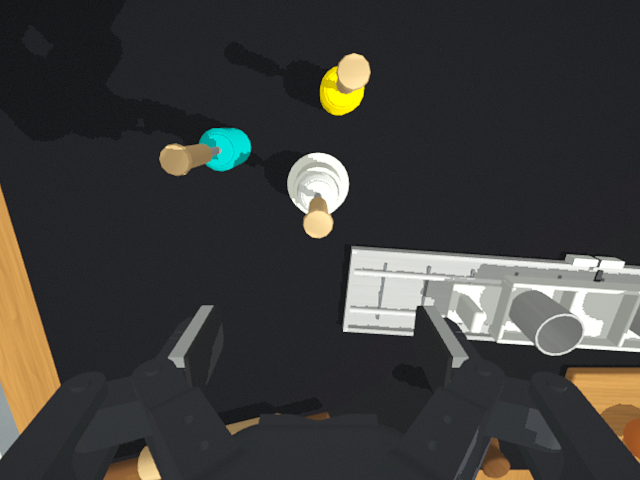

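Both tumblers stand upright in bay0 and bay2. The brush is nearly vertical: knob at (428,-328), head at (426,-328). Now I'll take the brush.

```bash
python3 - <<'E'
from h import *
o=ori(-np.pi/2); xy=(427,-327.6)
r.set_gripper(0.55,60)
r.move_pose(T(*xy,270),o)
r.move_straight(T(*xy,215),speed=80); print(np.round(status.get_ft_force(),1))
r.move_straight(T(*xy,136),speed=60); print(np.round(status.get_ft_force(),1))
r.set_gripper(0.0,60); print(status.get_grip_width(),np.round(status.get_ft_force(),1))
r.move_straight(T(*xy,290),speed=80); print(status.get_grip_width(),np.round(status.get_ft_force(),1))
p,d=cams.grab_frame("scene");cv2.imwrite("pics/o_s.png",p)
print(status.get_t())
E
```

```text
[-0.2 -0.2  0.1]
[ 0.1 -0.9 -0.1]
0.19557924929700096 [-1.3 -0.1  2.2]
0.1933389323623351 [ 0.5 -0.2 -1.2]
77.6583
```

View pics/o_s.png

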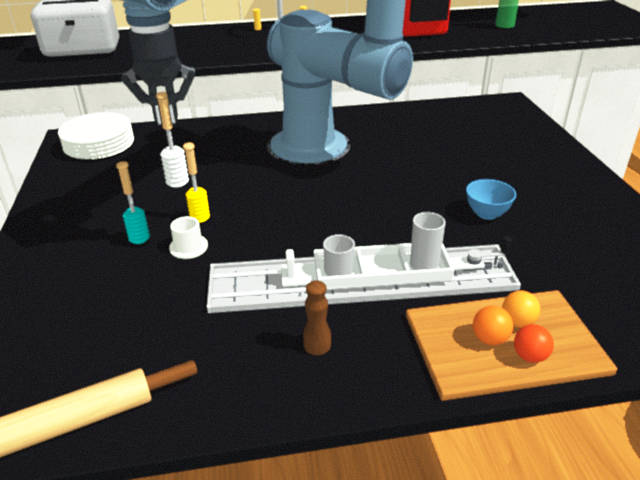

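```bash
cat >> h.py <<'E'
def brush_state(n="scene"):
    e=np.array(status.get_eef_pos())
    p,d,W=cloud(n)
    m=(np.hypot(W[...,0]-e[0],W[...,1]-e[1])<50)&(W[...,2]>e[2]+28-140)&(W[...,2]<e[2]+28-5)
    w=W[m]; o=[]
    for z in range(int(w[:,2].min()//15*15),int(e[2]+20),15):
        s=w[(w[:,2]>z)&(w[:,2]<=z+15)]
        if len(s)>4: o.append((z+7,len(s),((s.min(0)+s.max(0))/2-np.r_[e[:2],0])[:2].round(1),(s.max(0)-s.min(0))[:2].round(0)))
    print("zmin",np.percentile(w[:,2],1).round(1),"tip",(e[2]+28).round(1))
    for q in o: print(q)
E
python3 - <<'E'
from h import *
brush_state()
print("top");brush_state("top")
E
```

```text
zmin 162.9 tip 289.6
(157, 21, array([10.6,  0.1]), array([25., 41.]))
(172, 173, array([11.3,  1.2]), array([35., 43.]))
(187, 135, array([13.3,  0.3]), array([28., 44.]))
(202, 171, array([13.3,  0.7]), array([31., 44.]))
(217, 138, array([12.6,  1.6]), array([32., 42.]))
(232, 217, array([7.2, 1.3]), array([38., 42.]))
(247, 32, array([6.3, 1.2]), array([7., 8.]))
(262, 31, array([6.3, 0.7]), array([8., 8.]))
(277, 42, array([7. , 1.5]), array([12., 17.]))
top
zmin 164.2 tip 289.6
(157, 13, array([ 0.9, 13.5]), array([38., 12.]))
(172, 73, array([ 1.8, 11.2]), array([43., 20.]))
(187, 51, array([ 1.1, 11.6]), array([43., 19.]))
(202, 92, array([ 1.1, 12.2]), array([43., 18.]))
(217, 59, array([0.9, 6. ]), array([42., 30.]))
(232, 220, array([1.8, 1.1]), array([43., 40.]))
```

```bash
cat >> h.py <<'E'
def down_to(xy,tip0,expect,fz=4,stop=6):
    """guarded descent, returns tip height of contact"""
    r.move_straight(T(*xy,expect+6),speed=60)
    f0=np.array(status.get_ft_force()); print("pre",f0.round(1))
    for z in np.arange(expect+4.5,expect-stop-0.1,-1.5):
        r.move_straight(T(*xy,z),speed=20); f=np.array(status.get_ft_force())
        if f[2]-f0[2]>fz: print("contact at",z,f.round(1)); return z
    print("no contact",f.round(1)); return None
E
python3 - <<'E'
from h import *
c=np.array([608.8,137.8])
r.move_straight(T(*c,290),speed=150)
print(status.get_grip_width()); brush_state("top")
p,d=cams.grab_frame("top");cv2.imwrite("pics/p_t.png",cv2.resize(p[130:330,150:450],None,fx=2.5,fy=2.5))
E
```

```text
0.1963395781627958
zmin 164.8 tip 290.0
(157, 7, array([-9. , -8.4]), array([21., 29.]))
(172, 60, array([-2. , -6.9]), array([37., 33.]))
(187, 40, array([-3.7, -5.5]), array([33., 36.]))
(202, 72, array([-2.3, -6.1]), array([37., 35.]))
(217, 42, array([-2.7, -8. ]), array([36., 31.]))
(232, 267, array([-4.2, -7.7]), array([34., 29.]))
(247, 5, array([-2.6, -2.6]), array([2., 4.]))
```

View pics/p_t.png

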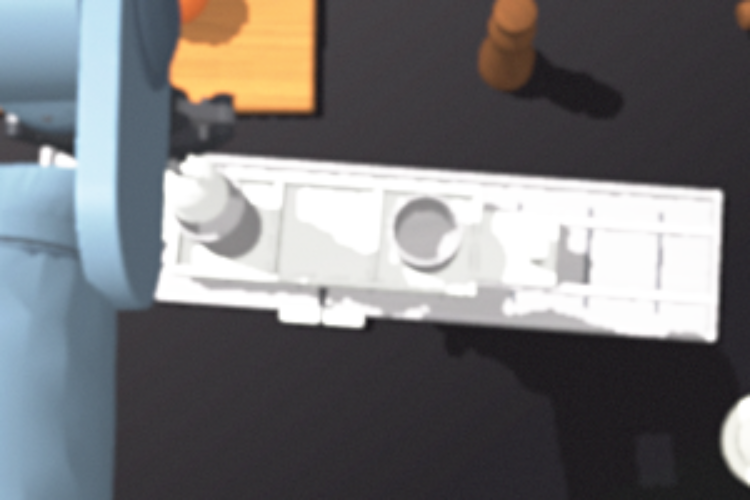

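```bash
python3 - <<'E'
from h import *
c=np.array([608.8,137.8])
for z in (256,240,200):
    r.move_straight(T(*c,z),speed=50); print(z,np.round(status.get_ft_force(),1))
z=down_to(c,None,164)
p,d=cams.grab_frame("scene");cv2.imwrite("pics/q_s.png",cv2.resize(p[120:300,280:520],None,fx=3.3,fy=3.3))
print(z,status.get_t(),status.get_grip_width())
E
```

```text
256 [ 0.   0.1 -0.1]
240 [ 0.1  0.1 -0.3]
200 [ 0.4  1.1 -1.6]
pre [ 0.9 -0.2 -0.5]
contact at 162.5 [ 0.  -0.5  8. ]
162.5 85.5417 0.1929597259260525
```

View pics/q_s.png

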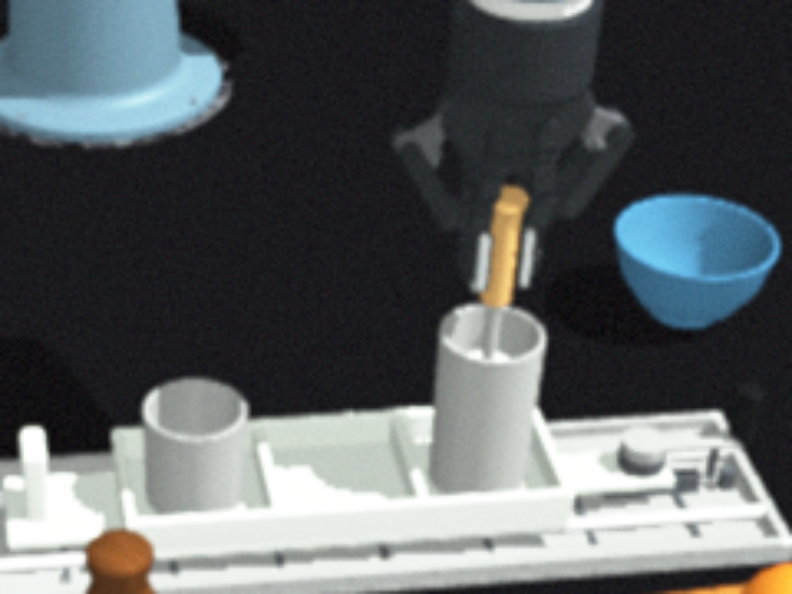

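Contact came at the expected height, with the brush centred in the tall tumbler. Doing the up-and-down stroke.

```bash
python3 - <<'E'
from h import *
c=np.array([608.8,137.8])
r.pause(.3)
r.move_straight(T(*c,164+48),speed=60); r.pause(.3); print(status.get_grip_width(),np.round(status.get_ft_force(),1))
z=down_to(c,None,164); r.pause(.4)
r.move_straight(T(*c,292),speed=100)
brush_state("scene")
c2=np.array([596.3,-32.4])
r.move_straight(T(*c2,292),speed=120)
brush_state("scene")
p,d=cams.grab_frame("scene");cv2.imwrite("pics/r_s.png",p)
p,d=cams.grab_frame("top");cv2.imwrite("pics/r_t.png",p)
print(status.get_grip_width(),status.get_t())
E
```

```text
0.19543526584326312 [-0.7 -0.1 -1.2]
pre [ 0.3  0.3 -1.2]
contact at 162.5 [-2.2 -0.5  7. ]
zmin 163.4 tip 290.9
(157, 14, array([ 6.3, -5.6]), array([30., 26.]))
(172, 186, array([ 8.3, -0.4]), array([37., 44.]))
(187, 155, array([ 9.2, -0.8]), array([36., 44.]))
(202, 182, array([10.7, -0.6]), array([32., 43.]))
(217, 171, array([9.9, 0.7]), array([33., 45.]))
(232, 262, array([5.9, 0. ]), array([42., 44.]))
(247, 36, array([5.6, 0.1]), array([8., 8.]))
(262, 34, array([ 4.7, -0.3]), array([9., 6.]))
(277, 40, array([ 7.4, -1.2]), array([12., 15.]))
zmin 165.9 tip 292.0
(157, 11, array([17.4, -3.1]), array([ 8., 25.]))
(172, 155, array([12.8,  0.2]), array([29., 44.]))
(187, 180, array([10.9,  0.1]), array([31., 44.]))
(202, 161, array([10.7,  0.4]), array([34., 44.]))
(217, 199, array([11.9,  0.7]), array([31., 43.]))
(232, 265, array([7.5, 0.8]), array([39., 44.]))
(247, 39, array([6.1, 0.1]), array([9., 8.]))
(262, 39, array([ 5.4, -0.1]), array([8., 8.]))
(277, 38, array([8.1, 0.9]), array([11., 16.]))
0.1951745886056319 92.8333
```

View pics/r_s.png

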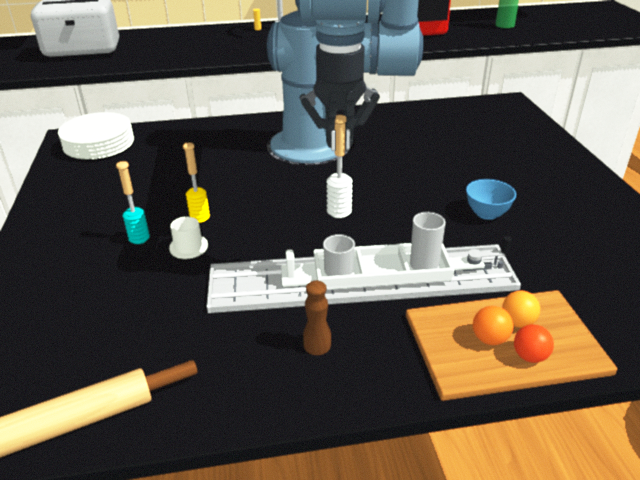

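View pics/r_t.png

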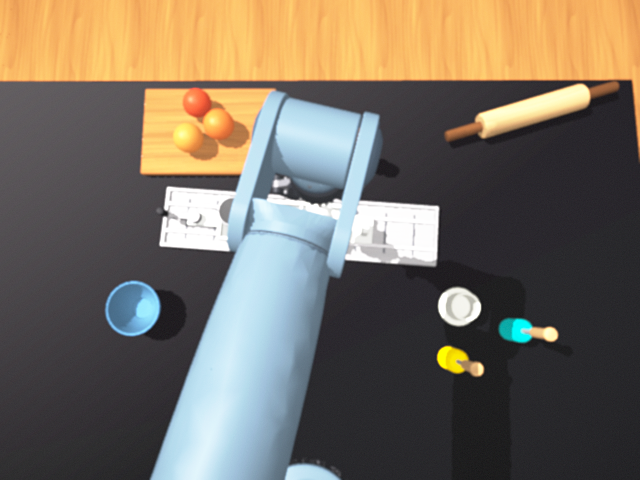

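The tumblers are in the same places and the brush hangs straight. Scrubbing the short tumbler.

```bash
python3 - <<'E'
from h import *
c=np.array([596.3,-32.4])
for z in (225,200):
    r.move_straight(T(*c,z),speed=60); print(z,np.round(status.get_ft_force(),1))
z=down_to(c,None,164); r.pause(.4)
p,d=cams.grab_frame("scene");cv2.imwrite("pics/s_s.png",cv2.resize(p[100:300,240:480],None,fx=3,fy=3))
r.move_straight(T(*c,164+44),speed=60); r.pause(.4); print(status.get_grip_width(),np.round(status.get_ft_force(),1))
z=down_to(c,None,164); r.pause(.4)
r.move_straight(T(*c,292),speed=100)
brush_state("scene")
print(status.get_grip_width(),status.get_t())
E
```

```text
225 [-0.3  0.2 -0.5]
200 [-0.2 -0.3 -0.7]
pre [ 0.3  0.7 -0.3]
contact at 162.5 [-1.7  0.3  7. ]
0.19384064783387622 [-0.3 -0.  -0.2]
pre [-0.2 -0.4 -0.3]
contact at 162.5 [-1.4  0.2  7.2]
zmin 165.5 tip 291.0
(157, 10, array([19.5, -2.1]), array([ 9., 24.]))
(172, 168, array([8.9, 0. ]), array([36., 43.]))
(187, 168, array([11.9,  0.4]), array([31., 43.]))
(202, 174, array([9.8, 0.1]), array([34., 43.]))
(217, 180, array([11.7,  0.5]), array([33., 43.]))
(232, 270, array([7.5, 0.9]), array([39., 44.]))
(247, 31, array([5.8, 0.8]), array([7., 8.]))
(262, 38, array([6.1, 0.5]), array([8., 8.]))
(277, 43, array([ 8.6, -0.9]), array([11., 15.]))
0.19859295848057543 102.25
```

View pics/s_s.png

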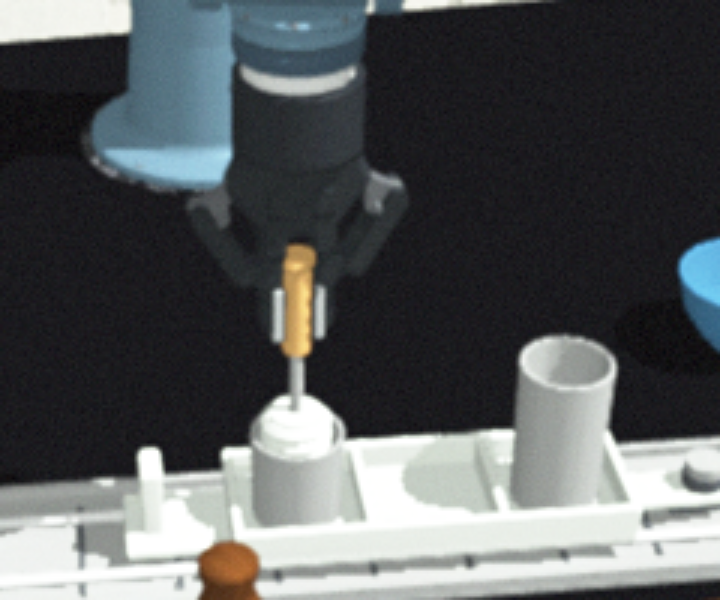

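Both scrubs are done, so the brush goes back to its stand.

```bash
python3 - <<'E'
from h import *
c=np.array([427,-327.6])
r.move_straight(T(*c,292),speed=150)
brush_state("top")
for z in (210,180,160):
    r.move_straight(T(*c,z),speed=60); print(z,np.round(status.get_ft_force(),1))
z=down_to(c,None,136); r.pause(.2)
r.set_gripper(0.55); r.pause(.3)
r.move_straight(T(*c,215),speed=60); 
r.move_straight(T(*c,280),speed=100)
r.move_pose(T(440,-328,300),ori(np.pi/2)); r.pause(.2)
p,d,W=cloud("wrist",save="pics/t_b.png")
for lo,hi in ((55,62),(70,85),(186,200)):
    m=(W[...,2]>lo)&(W[...,2]<=hi)&(np.hypot(W[...,0]-428,W[...,1]+328)<45)
    w=W[m]; print(lo,len(w),((w.min(0)+w.max(0))/2).round(1),(w.max(0)-w.min(0)).round(0))
r.move_pose(T(610,40,260),ori(YAW+np.pi/2)); r.pause(.2)
print("tall",rim(BAY[2],132.5,"pics/t_w.png"),BAY[2]); print("short",rim(BAY[0],92.5),BAY[0])
p,d,W=cloud("wrist");comps(W,66,82)
p,d=cams.grab_frame("scene");cv2.imwrite("pics/t_s.png",p)
print(status.get_t())
E
```

```text
zmin 166.8 tip 292.0
(172, 82, array([ 1.5, 11.8]), array([43., 18.]))
(187, 55, array([ 1.4, 12.7]), array([42., 16.]))
(202, 83, array([1.4, 9.1]), array([44., 22.]))
(217, 67, array([1.4, 9.8]), array([44., 20.]))
(232, 233, array([1.4, 0.8]), array([43., 40.]))
210 [-0.6 -0.6 -0.8]
180 [ 0.1 -0.6 -0.7]
160 [-1.5  0.5 -1.8]
pre [ 0.1  1.2 -0.6]
contact at 134.5 [-1.   1.4  9.6]
55 500 [ 426.  -327.7   58.5] [54. 56.  7.]
70 946 [ 426.7 -328.2   79. ] [40. 44. 11.]
186 681 [ 428.3 -328.6  193.8] [22. 24.  8.]
tall [(array([609.9, 138.4]), 30.1, np.int32(1004))] [610.4512671  138.47713084]
short [(array([597.4, -31.8]), 30.1, np.int32(737))] [598.1487329  -31.07713084]
164 px [262. 187.] mid [586.7 -20.5  79.3] size [38. 37.  5.] z 81.7
222 px [398. 191.] mid [601.8 127.3  79.2] size [42. 36.  5.] z 81.5
386 px [234. 219.] mid [599.2 -35.3  79.2] size [50. 47.  6.] z 81.4
519 px [154. 206.] mid [ 591.  -125.3   75.6] size [30. 15.  6.] z 77.8
379 px [432. 218.] mid [615.8 145.6  79.2] size [42. 39.  6.] z 81.5
333 px [575. 206.] mid [622.  298.3  78.4] size [16. 16.  5.] z 80.7
117.05
```

View pics/t_w.png

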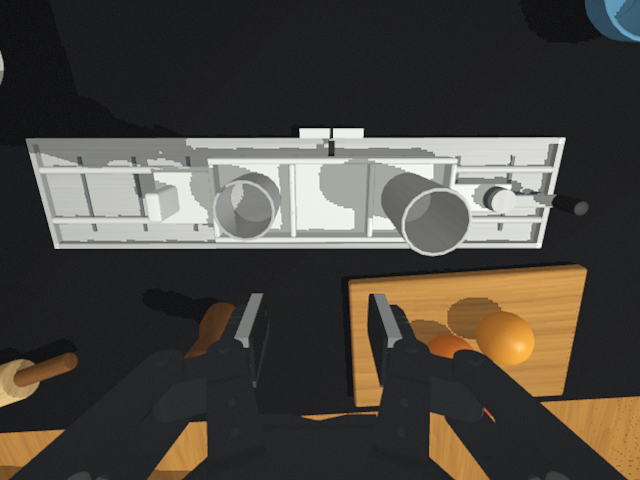

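View pics/t_s.png

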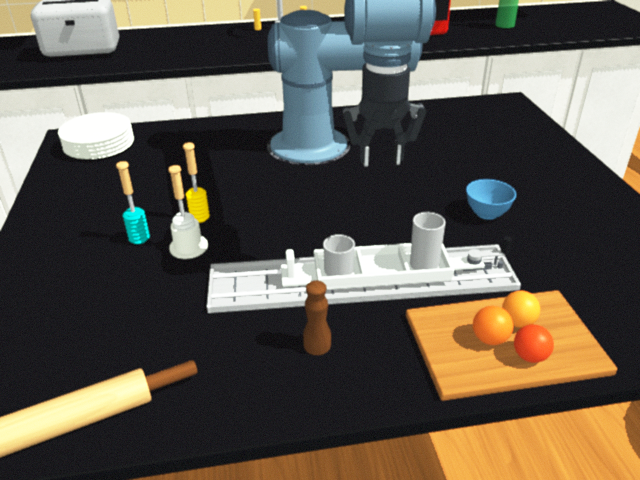

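The final look shows everything in place: the pointer at the line (331,147), the lever in line, both tumblers in their bays and the brush in its stand. Handing in.

```bash
python3 - <<'E'
from h import *
ticket.hand_in(); print(status.get_t())
E
```

```text
the job is handed in; nothing more can be done
the job is handed in; nothing more can be done
```

The job is done and handed in at about 117 s of the 210 s allowed; handing in reports no verdict. I unlocked the lever, slid the carriage about 121 mm to the wash mark and locked it again. Only the tall and short tumblers were there (no mid). I stood tall in bay2 and short in bay0, scrubbed each down, up and down again (tall first), and put the white brush back in its stand.

**Last checks:**
- **Carriage and lever:** the pointer was within about 1 mm of the line. The knob had moved exactly with the carriage, which puts the lever at about 0 rad.
- **Tumblers:** both rims were at the right height and within about 1 mm of the bay centres.
- **Scrubbing:** all four brush touchdowns were felt as contact at the expected height. I raised the brush 48 mm in the tall tumbler and 44 mm in the short one.
- **Brush:** it stands nearly vertical, about 1 mm from the stand's centre.
- **Bowl and pepper mill:** they appear unmoved in the last pictures.

**What disagreed:**
- **Fingertip height:** the real fingertips sit about 28 mm behind the reported TCP. My first grip on the lever knob closed above it in empty air, so I measured the offset and corrected for it from then on.
- **Scene camera:** it read x about 5 mm larger than the other views, so I went by the wrist camera.

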